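# Ready the tie-rod connectors for blowing out

## Task

We are going to blow the grit out of the tie-rod connectors on the oak plank. First turn the blue lever of the air valve fully shut; then, with the air off, roll every connector on the plank until its yellow-painted flat with the sight hole is on top, and turn the regulator knob to the yellow 6 bar mark. Last, open the lever valve to the yellow half-open mark (45 degrees), leaving the connectors lying on the plank and the tube cap, base plate and half coupler where they are.

Things in the scene. Friction and masses are not known exactly. Their poses are not given: they have to be found in the camera images.
- valve (a joint): angle (rad) of the ball valve's lever: 0 = fully shut (at a stop, lever square across the pipe), 1.571 = fully open (at a stop, along the pipe); opens counter-clockwise seen from above, stays where left, takes 0.35 N m (3 N at the grip). The quadrant plate under it has black ticks every 15 degrees and a broad yellow mark at 45 degrees (0.785). Starts well open
- valve_axis (a point): point on the valve's vertical axis, level with the middle of the lever (122 mm above the bench). Its x axis runs along the pipe from the valve to the regulator; the lever points along its y axis when shut and along its minus x when fully open
- valve_grip (a point): middle of the blue grip of the valve lever, 122 mm from the axis and 122 mm above the bench. The grip is a level bar lying along the lever, 95 mm long, 22 mm wide and 18 mm tall, free beneath; the y axis here points outward along the lever
- regulator (a joint): angle (rad) of the black regulator knob: grows clockwise seen from above, from 0 (0 bar) to 4.712 (10 bar), stops at both ends; the ticks of the white dial are 1 bar (0.471 rad) apart and the yellow one is 6 bar (2.827 rad). It stays where left and takes 0.06 N m. Starts between 1 and 4 bar
- knob_grip (a point): point on the vertical axis of the round regulator knob (48 mm in diameter, 42 mm tall) at the height to grip it: 14 mm below its top, 28 mm above the dial, 146 mm above the bench. A white line on its top runs from the centre towards the reading; the dial is 92 mm across. It stands 125 mm from the valve axis, along the pipe
- plank_top (a point): centre of the fixed oak plank's top, 38 mm above the bench, 340 (x) by 740 mm (y), with lips 8 mm tall and 14 mm wide along both long edges. Connectors lie in a row along y from -140 to 345 mm, near x = 0, lengths roughly along y. Toggle clamp and girder coupler round y = -285 mm, 170 mm above the bench. Blow bar 105 mm above the bench along x = 300 mm, y = -135 to 365 mm, nozzles in to x = 250 mm
- hexA_mark (a point): galvanised hexagonal tie-rod connector, 90 mm long, 36 mm across flats (each flat 20.8 mm wide), about 0.56 kg, lying on a flat; one flat is yellow, with the sight hole. Point at its centre, 18 mm above the plank; x along its length, z square out of the yellow flat. Starts 1-3 flats off. Pushed across at its near corner (18 mm up), the pusher rising with it, it tips over its far lower edge onto the next flat, 20.8 mm on. May be absent
- hexB_mark (a point): galvanised hexagonal tie-rod connector, 90 mm long, 36 mm across flats (each flat 20.8 mm wide), about 0.56 kg, lying on a flat; one flat is yellow, with the sight hole. Point at its centre, 18 mm above the plank; x along its length, z square out of the yellow flat. Starts 1-3 flats off. Pushed across at its near corner (18 mm up), the pusher rising with it, it tips over its far lower edge onto the next flat, 20.8 mm on. May be absent
- hexC_mark (a point): galvanised hexagonal tie-rod connector, 90 mm long, 36 mm across flats (each flat 20.8 mm wide), about 0.56 kg, lying on a flat; one flat is yellow, with the sight hole. Point at its centre, 18 mm above the plank; x along its length, z square out of the yellow flat. Starts 1-3 flats off. Pushed across at its near corner (18 mm up), the pusher rising with it, it tips over its far lower edge onto the next flat, 20.8 mm on. May be absent
- hexD_mark (a point): galvanised hexagonal tie-rod connector, 90 mm long, 36 mm across flats (each flat 20.8 mm wide), about 0.56 kg, lying on a flat; one flat is yellow, with the sight hole. Point at its centre, 18 mm above the plank; x along its length, z square out of the yellow flat. Starts 1-3 flats off. Pushed across at its near corner (18 mm up), the pusher rising with it, it tips over its far lower edge onto the next flat, 20.8 mm on. May be absent
- tube_cap: blue plastic tube cap, 62 mm across the flange and 42 mm tall, standing on the plank beside the toggle clamp; leave it alone; origin at the centre of its underside
- base_plate: steel scaffold base plate, 150 mm square and 6 mm thick with a 38 mm stub 60 mm tall in the middle, on the bench; leave it alone; origin at the centre of its underside
- half_coupler: dull grey half coupler, about 75 by 52 mm and 65 mm tall, on the bench; leave it alone; origin at the centre of its underside
There are look-alikes about, which are no part of the job. What is shaped like the part that bears hexA_mark but red is not meant. Leave any orange look-alike of the part that bears hexD_mark alone.

How it is judged:
By the outcome, as a careful person would: the job done as asked, in the order asked, and still so for the second after the job is handed in, with the robot touching nothing.
Of hexA, hexB, hexC, hexD only 3 to 4 are there at a start; the rules pass over those that are not, and their reading is None.
At some moment in a run one of hexA, hexB, hexC, hexD may be knocked a few centimetres aside while the robot is not near it.
Once in a run the grip may slacken for a moment while it holds something.
It also fails if it takes over 208 s, if anything falls off the work surface, if the arm or the gripper's body presses on something with over 40 N, if the wrist force passes 120 N, or if a joint passes its speed limit or range.

## Robot

A 6-joint arm with a two-finger parallel gripper is mounted at the origin on the work surface. World frame = base frame: x ahead of the robot, y to its left, z up, the work surface at z = 0. Lengths are in m, angles in rad, forces in N, time in s.
With the tool pointing down it reaches from about 0.375 to 0.9 m from the base axis. Payload 3.1 kg.
Tool frame: the origin (TCP) lies between the finger pads; the fingertips stand 8 mm ahead of it and the grasp point (between the pads) lies 11 mm behind it; z points along the fingers, y is the line along which they close (so a half turn about z gives the same grasp; the last joint's range is limited). The gripper opens to 87 mm and grips with 3 to 60 N. Pads are 19 mm wide; open, the fingers measure 117 mm over their backs; the gripper's body (75 mm by 190 mm) begins 51 mm behind the grasp point.
Start: joints at [-1.379, 0.527, 1.433, -0, 1.181, -0.178], TCP at [0.226, -0.583, 0.196] pointing down, gripper open.
Joint ranges: [-3.08, 3.08], [-0.75, 2.2], [0.22, 2.44], [-1.43, 4.57], [0, 2.65], [-2.85, 2.85]. Speed limits (rad/s): [2.79, 2.79, 3.14, 3.14, 3.14, 3.14].

## Interface

Orientations are given as a unit quaternion [x, y, z, w].
In Python, from rig import robot, vision, job gives the robot as it stands.
- The arm moves only by the shell command python3 -m handwheel 'ROWS' [OPENING] [FORCE]. ROWS is JSON, a list of rows, each a list of 4 numbers: the shift along the tool's x, y, z as a fraction of full scale, then the turn about the tool's z as a fraction of full scale. A call has 1 to 20 rows; each row is the pose to reach, as a shift and turn from the pose commanded when the call began, along the tool's axes at that moment, turning the shorter way round; what a row does not reach only later rows make up. Full scale, the value 1, is 300 mm for a shift and 2 pi rad for a turn. A row lasts 1/12 s, in which the tool goes at most 41.7 mm and 7.16 degrees, less where a joint would pass 70% of its speed; a pose out of reach is approached as far as the arm can. A call with a number of a shift or a turn outside -1 to 1 is refused whole. A call with a gripper value outside its range is refused whole. OPENING is the opening in per cent of the stroke, from 0 (shut) to 100 (fully open), set as the call begins (- or left out, the last holds). The fingers move at their own pace and stop on an object; FORCE is the grip in N (left out, the last holds). Time passes only in rows, so rows that repeat a pose let the fingers close. It gives the time, the measured TCP pose, the force, the opening and the grip force at its end, in the units of the state.
- robot.get_obs(): the state, without advancing time (a new reading comes with each control period).
- vision.camera(name): name is "scene" or "top"; returns a dict with "frame" (480x640x3 uint8, red, green, blue), "K" (3x3 intrinsics, pixels), "k1" (the pictures are not rectified: a ray, as slopes to the right and down, at radius r is drawn at 1 + k1 r^2 times it, then the intrinsics apply), "cam_to_world" (4x4, takes a point from camera to world coordinates). Camera axes: x right, y down, z forward; pixel columns grow to the right and rows downward; lengths in m; the calibration is good to about 2 mm. A picture is of the moment at which its call begins. There is no depth.
- job.hand_in(): hands the job in; it is judged then, once.
Trained networks look in the newest picture that a camera, given by its name, has taken for a name from the list of things; names that differ only in an ending like _2 or _b are one class to them, and where a whole thing is asked for, a point or a joint stands for the part that bears it (a point fixed in the world has none). Each returns a list of dicts, best first, with "conf" (0 to 1); they miss things now and then, are a little off and sometimes report something else, mostly with a low value. They report only what shows in the picture. A call takes as long as a camera call. They do not tell look-alikes from the thing itself.
- vision.look_for(camera, label): "point" ([row, column] in pixels, amid what is visible of it).
- vision.outline_of(camera, label): "mask" (480x640 bool, what is visible of it) and "point" ([row, column] in pixels, amid what is visible of it).
The state is a dict: "time": time; "q": joint angles; "joint_velocities": joint speeds; "joint_torque": joint torques, N m; "position": TCP position; "tool_rot": TCP orientation; "ft_force": force on the tool from outside, world axes, zero at the start; "moment": the same for the moment, N m; "grip_width": finger opening in m; "grip_force": force on a finger pad.
Only numpy, scipy, OpenCV 4.12 (cv2) and the standard library are available. Lean on these libraries where they do the work, as an engineer would, in place of code of your own. Each camera call takes 0.05 s, during which the arm holds its last target. There are 200 camera calls.

## Working session

There is one attempt and no reset: what is moved stays moved. The work goes in short steps, Python scripts to look and compute and a shell command to move; the robot and the scene stay as the last step left them, time stands still between calls to the robot, and variables do not carry over. Pictures are saved under pics/ and viewed, at most 14 in all, crops included, and the job is handed in when it is done.

```bash
mkdir -p pics; ls; python3 - <<'E'
from rig import robot, vision, job
import cv2
o=robot.get_obs();print({k:(v if not hasattr(v,'round') else v.round(4)) if True else 0 for k,v in o.items()})
for n in("scene","top"):
    c=vision.camera(n);cv2.imwrite(f"pics/{n}0.png",c["frame"][:,:,::-1]);print(n,c["K"],c["k1"],c["cam_to_world"])
    for l in("valve_grip","knob_grip","valve","regulator","plank_top","hexA_mark","hexB_mark","tube_cap","base_plate","half_coupler"):
        print(n,l,[(round(d["conf"],2),[int(x) for x in d["point"]]) for d in vision.look_for(n,l)][:6])
E
```

```text
pics
{'time': 0.0, 'q': array([-1.3795,  0.5284,  1.4339, -0.    ,  1.1814, -0.1785]), 'joint_velocities': array([-0.0014, -0.0014,  0.0001,  0.0001,  0.0007,  0.0001]), 'joint_torque': array([ 1.50000e-03, -4.40043e+01, -1.76596e+01,  6.34000e-02,
        5.82000e-02, -2.00000e-04]), 'position': array([ 0.2258, -0.582 ,  0.1955]), 'tool_rot': array([ 0.983 ,  0.1838, -0.    , -0.0011]), 'ft_force': array([0.0543, 0.3813, 0.0942]), 'moment': array([-0.0261,  0.0312,  0.0347]), 'grip_force': 0.0, 'grip_width': 0.0869503181793599}
scene [[471.15451207   0.         319.15090726]
 [  0.         471.15451207 243.74317207]
 [  0.           0.           1.        ]] -0.02468963341176803 [[-0.04966463  0.85626767 -0.51413918  1.07433499]
 [ 0.99868364  0.03596665 -0.03657019  0.03412364]
 [-0.01282201 -0.51527864 -0.85692679  1.20031007]
 [ 0.          0.          0.          1.        ]]
scene valve_grip [(0.92, [240, 432])]
scene knob_grip [(0.68, [310, 431]), (0.35, [302, 241])]
scene valve [(0.7, [241, 433]), (0.42, [275, 252])]
scene regulator [(0.56, [306, 432])]
scene plank_top [(0.59
[... 272 characters left out ...]
63414247   0.         318.18515771]
 [  0.         565.63414247 251.69617048]
 [  0.           0.           1.        ]] -0.049795623660488286 [[ 0.02812765 -0.99393447  0.10631605  0.26299569]
 [-0.99930608 -0.03055775 -0.02129757 -0.00678031]
 [ 0.02441717 -0.10564322 -0.99410428  1.67739809]
 [ 0.          0.          0.          1.        ]]
top valve_grip [(0.84, [254, 198])]
top knob_grip [(0.66, [181, 211])]
top valve [(0.75, [251, 197])]
top regulator [(0.57, [179, 208])]
top plank_top [(0.66, [219, 378]), (0.35, [178, 208])]
top hexA_mark [(0.8, [229, 369])]
top hexB_mark []
top tube_cap [(0.87, [267, 465])]
top base_plate [(0.83, [309, 205]), (0.25, [181, 206])]
top half_coupler []
```

View pics/scene0.png

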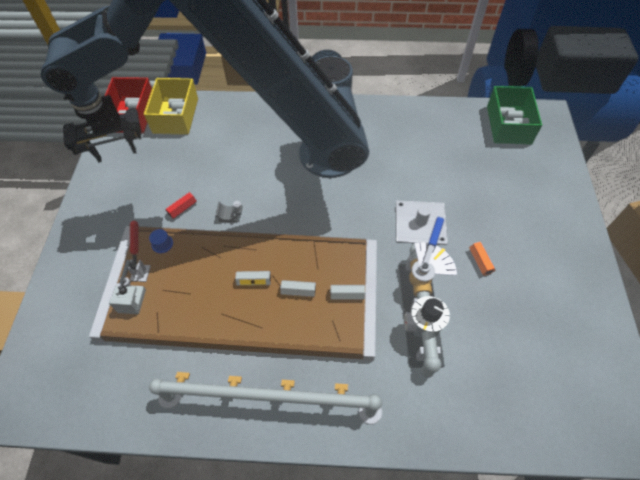

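View pics/top0.png

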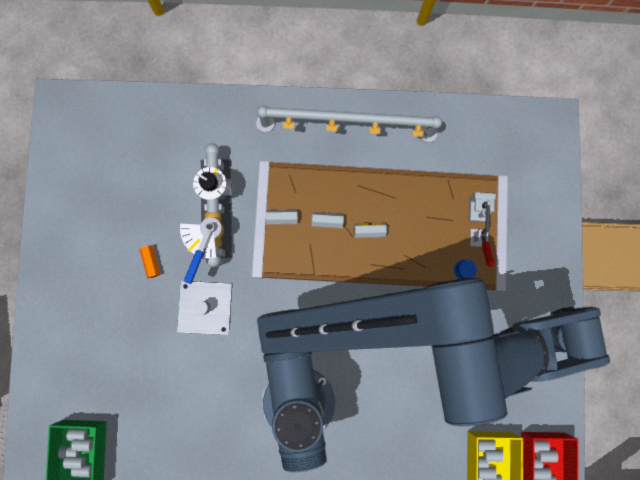

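The scene shows three grey connectors on the plank: scene (280,253), (289,297) and (292,347). The red and orange look-alikes lie on the bench. The valve lever points mostly towards the robot. Next I'll compute positions and look closer.

```bash
cat > h.py <<'E'
import numpy as np, cv2
from rig import robot, vision, job
def cam(n): return vision.camera(n)
def unproj(c,row,col,z):
    K=c["K"];d=np.array([(col-K[0,2])/K[0,0],(row-K[1,2])/K[1,1]]);u=d.copy()
    for _ in range(10): u=d/(1+c["k1"]*(u@u))
    T=c["cam_to_world"];r=T[:3,:3]@np.array([u[0],u[1],1]);o=T[:3,3]
    return o+r*(z-o[2])/r[2]
def proj(c,p):
    T=c["cam_to_world"];q=T[:3,:3].T@(np.array(p,float)-T[:3,3]);u=q[:2]/q[2];u=u*(1+c["k1"]*(u@u))
    return c["K"][1,1]*u[1]+c["K"][1,2],c["K"][0,0]*u[0]+c["K"][0,2]
def crop(c,r,col,h,w,s,name):
    f=c["frame"][r:r+h,col:col+w,::-1];cv2.imwrite(name,cv2.resize(f,None,fx=s,fy=s,interpolation=cv2.INTER_CUBIC))
def pose():
    o=robot.get_obs();q=o["tool_rot"];a=2*np.arctan2(q[1],q[0])  # yaw of tool x
    return np.array(o["position"]),a
def rel(x,y,z,yaw):
    """fractions to reach world x,y,z and tool-x heading yaw (either of the half turns)"""
    p,a=pose();d=np.array([x,y,z])-p
    ex=np.array([np.cos(a),np.sin(a)]);ey=np.array([np.sin(a),-np.cos(a)])
    t=-(yaw-a);t=(t+np.pi)%(2*np.pi)-np.pi
    return np.round([d[:2]@ex/.3,d[:2]@ey/.3,-d[2]/.3,t/2/np.pi],3)
E
python3 - <<'E'
from h import *
s=cam("scene");t=cam("top")
for nm,z,ps,pt in [("axis",.122,None,(227,211)),("grip",.122,(233,436),(266,193)),("knobtop",.16,(308,432),(181,208)),
  ("h1",.065,(280,253),(230,370)),("h2",.065,(288,297),(220,328)),("h3",.065,(292,348),(216,282))]:
    print(nm,unproj(s,*ps,z).round(3) if ps else "",unproj(t,*pt,z).round(3))
# plank corners
for p in((162,268),(277,262),(175,500),(290,497)): print("plank",unproj(t,*p,.046).round(3))
crop(s,250,220,70,160,5,"pics/hx.png")
crop(s,200,390,150,110,4,"pics/vs.png")
crop(t,150,150,150,200,4,"pics/vt.png")
E
```

```text
axis  [0.489 0.259 0.122]
grip [0.38  0.302 0.122] [0.379 0.303 0.122]
knobtop [0.617 0.267 0.16 ] [0.61  0.267 0.16 ]
h1 [ 0.515 -0.187  0.065] [ 0.503 -0.189  0.065]
h2 [ 0.533 -0.066  0.065] [ 0.528 -0.067  0.065]
h3 [0.539 0.069 0.065] [0.536 0.066 0.065]
plank [0.699 0.114 0.046]
plank [0.359 0.118 0.046]
plank [ 0.684 -0.578  0.046]
plank [ 0.341 -0.567  0.046]
```

View pics/hx.png

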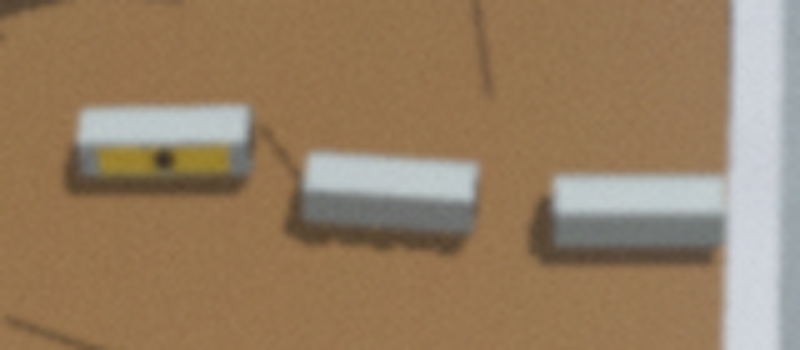

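View pics/vs.png

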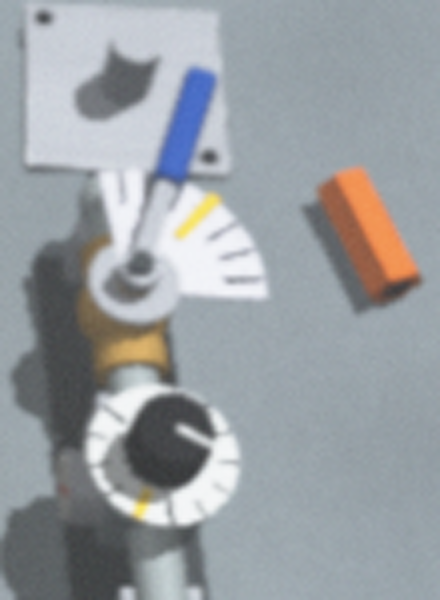

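View pics/vt.png

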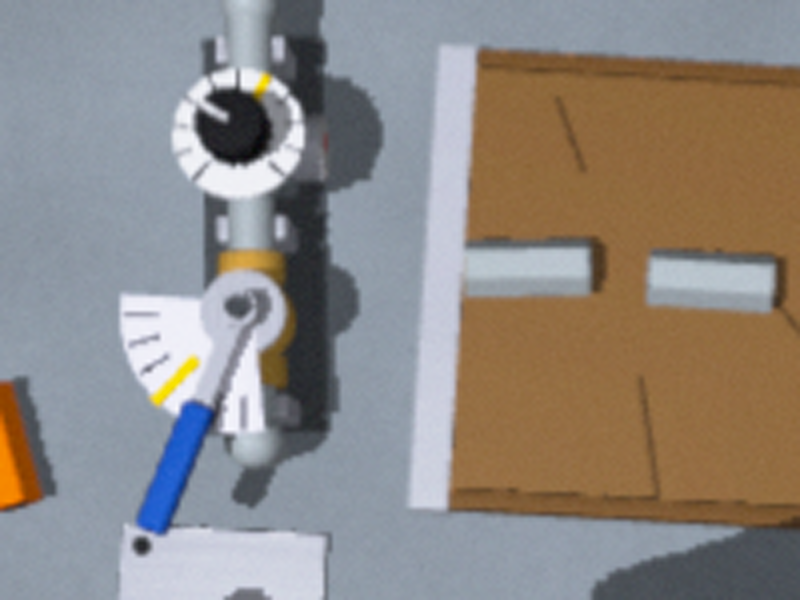

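Hex1 (y≈-0.19) shows its yellow flat on the +x upper side, so it needs one roll towards -x. Hex2 and hex3 have yellow hidden underneath. The lever is at about 65°, and the knob line reads about 3-4 bar. First I move to the lever.

```bash
cat >> h.py <<'E'
def seq(targets,start=None):
    """each target (x,y,z,headingdeg); rows relative to start (p,a)"""
    p,a=start if start else pose()
    ex=np.array([np.cos(a),np.sin(a)]);ey=np.array([np.sin(a),-np.cos(a)]);out=[]
    for x,y,z,h in targets:
        d=np.array([x,y,z])-p;t=-(np.radians(h)-a);t=(t+np.pi)%(2*np.pi)-np.pi
        out.append([round(float(v),3) for v in(d[:2]@ex/.3,d[:2]@ey/.3,-d[2]/.3,t/2/np.pi)])
    return out
E
python3 - <<'E'
from h import *
A=np.array([.489,.259])
print(np.degrees(pose()[1]))
st=None;chain=[(.42,-.4,.25,60),(.5,-.13,.25,100),(.45,.13,.25,140),(.38,.3025,.2,158.5),(.38,.3025,.111,158.5)]
for c in chain:
    print(seq([c],st)); st=(np.array(c[:3]),np.radians(c[3]))
E
```

```text
21.18739348590488
[[0.823, -0.334, -0.178, -0.108]]
[[0.913, -0.219, -0.0, -0.111]]
[[0.882, -0.014, -0.0, -0.111]]
[[0.548, 0.29, 0.167, -0.051]]
[[0.0, 0.0, 0.297, 0.0]]
```

```bash
python3 -m handwheel '[[0.82,-0.33,-0.18,-0.108],[0.82,-0.33,-0.18,-0.108],[0.82,-0.33,-0.18,-0.108],[0.82,-0.33,-0.18,-0.108],[0.82,-0.33,-0.18,-0.108],[0.82,-0.33,-0.18,-0.108],[0.82,-0.33,-0.18,-0.108],[0.82,-0.33,-0.18,-0.108],[0.82,-0.33,-0.18,-0.108]]' 60 20
python3 -m handwheel '[[0.91,-0.22,0,-0.11],[0.91,-0.22,0,-0.11],[0.91,-0.22,0,-0.11],[0.91,-0.22,0,-0.11],[0.91,-0.22,0,-0.11],[0.91,-0.22,0,-0.11],[0.91,-0.22,0,-0.11],[0.91,-0.22,0,-0.11],[0.91,-0.22,0,-0.11]]'
python3 -m handwheel '[[0.88,-0.01,0,-0.11],[0.88,-0.01,0,-0.11],[0.88,-0.01,0,-0.11],[0.88,-0.01,0,-0.11],[0.88,-0.01,0,-0.11],[0.88,-0.01,0,-0.11],[0.88,-0.01,0,-0.11],[0.88,-0.01,0,-0.11],[0.88,-0.01,0,-0.11],[0.88,-0.01,0,-0.11]]'
python3 - <<'E'
from h import *
print(seq([(.38,.3025,.2,158.5),(.38,.3025,.111,158.5)]))
t=cam("top")
for l in("valve_grip",):
  print(vision.look_for("top",l))
E
```

```text
time: 1.95
position: [0.4203, -0.4008, 0.2509]
tool_rot: [0.865, 0.502, -0.0, 0.001]
ft_force: [-0.3, -0.3, -0.5]
grip_width: 0.0525
grip_force: 0.0
time: 2.7
position: [0.4983, -0.1319, 0.2502]
tool_rot: [0.644, 0.765, -0.0, -0.0]
ft_force: [-0.3, -0.4, -0.4]
grip_width: 0.052
grip_force: 0.0
time: 3.53
position: [0.4521, 0.1257, 0.2504]
tool_rot: [0.349, 0.937, -0.0, 0.0]
ft_force: [-0.1, -0.6, 0.2]
grip_width: 0.0523
grip_force: 0.0
[[0.568, 0.288, 0.168, -0.054], [0.568, 0.288, 0.465, -0.054]]
[{'point': [265.5, 192.7], 'conf': 0.85}]
```

```bash
python3 -m handwheel '[[0.57,0.29,0.17,-0.054],[0.57,0.29,0.17,-0.054],[0.57,0.29,0.17,-0.054],[0.57,0.29,0.17,-0.054],[0.57,0.29,0.17,-0.054],[0.57,0.29,0.17,-0.054],[0.57,0.29,0.17,-0.054],[0.57,0.29,0.3,-0.054],[0.57,0.29,0.4,-0.054],[0.57,0.29,0.465,-0.054],[0.57,0.29,0.465,-0.054],[0.57,0.29,0.465,-0.054]]'
python3 -m handwheel '[[0,0,0,0],[0,0,0,0],[0,0,0,0],[0,0,0,0],[0,0,0,0],[0,0,0,0],[0,0,0,0]]' 0 15
python3 - <<'E'
from h import *
A=np.array([.489,.259]);p,a=pose();r=p[:2]-A;R=np.hypot(*r);h0=np.degrees(np.arctan2(r[1],r[0]));print(p,R,h0,np.degrees(a))
for off in (0,5):
  pass
T=[]
for k in range(1,15):
    h=np.radians(h0-5*k);T.append((A[0]+R*np.cos(h),A[1]+R*np.sin(h),p[2],np.degrees(a)-5*k))
print(seq(T))
t=cam("top");crop(t,170,150,130,110,4,"pics/g1.png")
E
```

```text
time: 4.63
position: [0.3794, 0.3036, 0.1107]
tool_rot: [0.186, 0.983, -0.001, -0.001]
ft_force: [0.5, 0.3, 0.3]
grip_width: 0.0519
grip_force: 0.0
time: 5.22
position: [0.3784, 0.3054, 0.1112]
tool_rot: [0.185, 0.983, 0.0, 0.0]
ft_force: [0.0, 0.7, -0.1]
grip_width: 0.0138
grip_force: 0.0
[0.37844678 0.30541912 0.11122351] 0.11990307963796326 157.22342115992333 158.72291022009043
[[-0.002, 0.035, -0.0, 0.014], [-0.008, 0.069, -0.0, 0.028], [-0.016, 0.103, -0.0, 0.042], [-0.028, 0.136, -0.0, 0.056], [-0.042, 0.168, -0.0, 0.069], [-0.059, 0.198, -0.0, 0.083], [-0.078, 0.227, -0.0, 0.097], [-0.1, 0.254, -0.0, 0.111], [-0.124, 0.279, -0.0, 0.125], [-0.151, 0.302, -0.0, 0.139], [-0.179, 0.323, -0.0, 0.153], [-0.209, 0.341, -0.0, 0.167], [-0.24, 0.356, -0.0, 0.181], [-0.273, 0.369, -0.0, 0.194]]
```

View pics/g1.png

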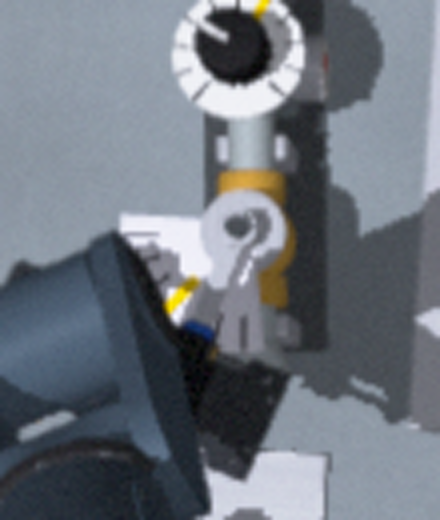

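```bash
python3 -m handwheel '[[0,0,0,0],[0,0,0,0],[0,0,0,0]]'
python3 - <<'E'
from h import *
t=cam("top");s=cam("scene");p,a=pose();print(proj(t,p),proj(s,p))
print(vision.look_for("scene","valve_grip"),vision.look_for("top","valve_grip"))
crop(s,190,390,110,100,5,"pics/g2.png")
E
```

```text
time: 5.52
position: [0.3784, 0.3053, 0.1109]
tool_rot: [0.185, 0.983, -0.0, -0.0]
ft_force: [-0.0, 0.2, -0.2]
grip_width: 0.0007
grip_force: 0.0
(np.float64(266.58734398707907), np.float64(192.96659885410696)) (np.float64(234.6388120886437), np.float64(436.38171579101606))
[{'point': [247.5, 431.5], 'conf': 0.72}, {'point': [273.0, 252.8], 'conf': 0.69}] [{'point': [238.7, 206.0], 'conf': 0.71}, {'point': [179.9, 208.5], 'conf': 0.37}]
```

View pics/g2.png

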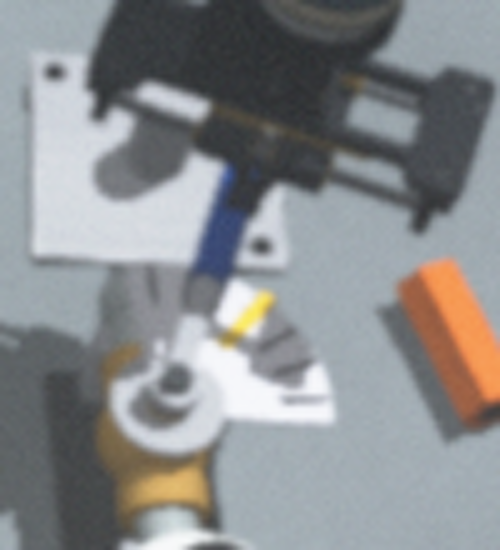

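```bash
python3 -m handwheel '[[0,0,-0.1,0],[0,0,-0.2,0],[0,0,-0.3,0],[0,0,-0.3,0],[-0.2,0,-0.3,0],[-0.4,0.2,-0.3,0],[-0.4,0.4,-0.3,0],[-0.4,0.5,-0.3,0],[-0.4,0.6,-0.3,0],[-0.4,0.6,-0.3,0]]'
python3 - <<'E'
from h import *
t=cam("top");s=cam("scene");p,a=pose();print(p,a,proj(t,p-[0,0,.008]),proj(s,p-[0,0,.008]))
print(vision.look_for("scene","valve_grip"),vision.look_for("top","valve_grip"))
m=np.hstack([cv2.resize(s["frame"][180:340,380:520],None,fx=2.8,fy=2.8),cv2.resize(t["frame"][150:310,140:260],None,fx=2.8,fy=2.8)])
cv2.imwrite("pics/g3.png",m[:,:,::-1])
E
```

```text
time: 6.55
position: [0.557, 0.4308, 0.2]
tool_rot: [0.185, 0.983, 0.0, -0.0]
ft_force: [0.6, 0.3, 1.4]
grip_width: 0.0003
grip_force: 0.0
[0.55830223 0.43371291 0.19898867] 2.772132539672505 (np.float64(195.44265849882026), np.float64(142.54615283450025)) (np.float64(282.6918746059625), np.float64(503.2418594626024))
[{'point': [241.9, 432.7], 'conf': 0.57}] [{'point': [254.6, 197.5], 'conf': 0.68}]
```

View pics/g3.png

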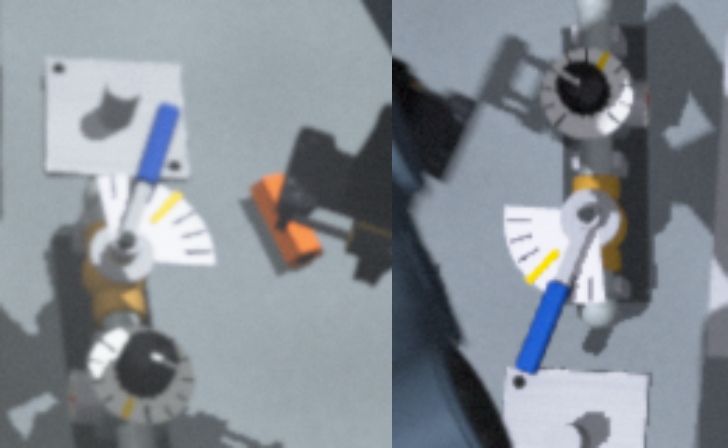

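```bash
python3 - <<'E'
from h import *
s=cam("scene");p,a=pose()
def mk(im,r0,c0,k,P,col):
    r,c=proj(s,P);cv2.drawMarker(im,(int((c-c0+.5)*k),int((r-r0+.5)*k)),col,cv2.MARKER_CROSS,10,1)
f=cv2.resize(s["frame"][230:310,460:560,::-1],None,fx=4,fy=4,interpolation=cv2.INTER_CUBIC)
for z,col in((-.008,(0,0,255)),(.02,(0,255,0)),(.06,(255,255,0))): mk(f,230,460,4,p+[0,0,z],col)
g=cv2.imread("pics/g2.png")
q=np.array([.3784,.3053,.111])
for z,col in((-.008,(0,0,255)),(.02,(0,255,0)),(.06,(255,255,0))): mk(g,190,390,5,q+[0,0,z],col)
g=g[:320,:400];cv2.imwrite("pics/m.png",np.hstack([f,g]))
E
```

```text
(no output)
```

View pics/m.png

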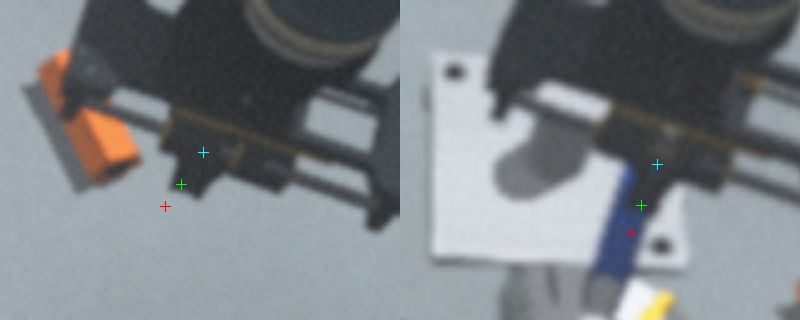

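```bash
python3 - <<'E'
from h import *
s=cam("scene");t=cam("top")
p=np.array([.2258,-.582,.1955]);a=np.radians(21.19);ey=np.array([np.sin(a),-np.cos(a),0])
for c,n in((s,"s"),(t,"t")):
  for dz in(-.008,.02,.06):
    print(n,dz,[np.round(proj(c,p+k*ey+[0,0,dz]),1) for k in(-.051,0,.051)])
E
python3 -m handwheel '[[0,0,0.14,0],[0,0,0.28,0],[0,0,0.4,0],[0,0,0.45,0],[0,0,0.48,0],[0,0,0.48,0]]'
```

```text
s -0.008 [array([159.1, 139.3]), array([163.6, 121.2]), array([168.2, 103. ])]
s 0.02 [array([152.4, 135.9]), array([157. , 117.5]), array([161.6,  99. ])]
s 0.06 [array([142.4, 130.9]), array([147., 112.]), array([151.7,  92.9])]
t -0.008 [array([338.2, 503.2]), array([331.6, 520.7]), array([325. , 538.2])]
t 0.02 [array([338.7, 506.9]), array([331.9, 524.8]), array([325.2, 542.6])]
t 0.06 [array([339.4, 512.5]), array([332.5, 530.9]), array([325.6, 549.1])]
time: 7.4
position: [0.554, 0.4278, 0.0551]
tool_rot: [0.185, 0.983, -0.001, -0.002]
ft_force: [0.6, 0.8, 0.5]
grip_width: 0.0007
grip_force: 0.0
```

```bash
python3 - <<'E'
from h import *
f=cv2.imread("pics/scene0.png")[90:190,40:180];f=cv2.resize(f,None,fx=3.5,fy=3.5,interpolation=cv2.INTER_CUBIC)
s=cam("scene");p,a=pose();print(p)
g=cv2.resize(s["frame"][230:330,450:550,::-1],None,fx=3.5,fy=3.5,interpolation=cv2.INTER_CUBIC)
for z,col in((-.008,(0,0,255)),(.02,(0,255,0))):
    r,c=proj(s,p+[0,0,z]);cv2.drawMarker(g,(int((c-450+.5)*3.5),int((r-230+.5)*3.5)),col,0,10,1)
cv2.imwrite("pics/m2.png",np.hstack([f,g]))
E
```

```text
[0.55542983 0.42869093 0.05711302]
```

View pics/m2.png

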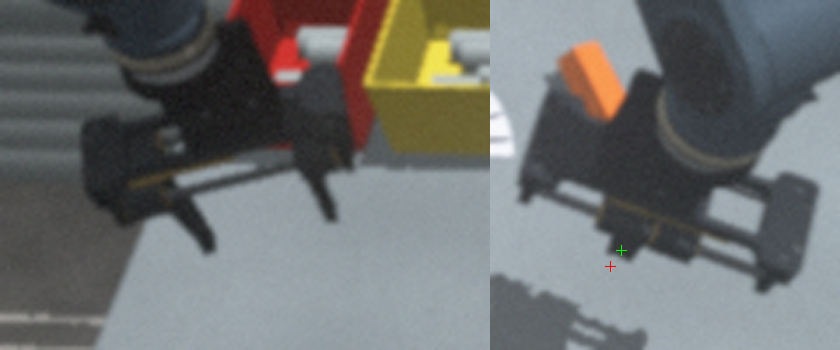

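```bash
python3 -m handwheel '[[0,0,0.05,0],[0,0,0.1,0],[0,0,0.13,0],[0,0,0.14,0],[0,0,0.15,0],[0,0,0.155,0],[0,0,0.16,0],[0,0,0.16,0]]'
python3 -m handwheel '[[0,0,0.003,0],[0,0,0.006,0],[0,0,0.009,0],[0,0,0.012,0],[0,0,0.012,0]]'
```

```text
time: 8.12
position: [0.556, 0.4296, 0.0095]
tool_rot: [0.185, 0.983, 0.0, 0.0]
ft_force: [-0.1, -0.1, -0.9]
grip_width: 0.0003
grip_force: 0.0
time: 8.53
position: [0.5555, 0.4293, 0.0051]
tool_rot: [0.185, 0.983, -0.0, -0.0]
ft_force: [0.4, -0.1, -0.3]
grip_width: 0.0007
grip_force: 0.0
```

```bash
python3 -m handwheel '[[0,0,0.006,0],[0,0,0.012,0],[0,0,0.018,0],[0,0,0.024,0],[0,0,0.024,0]]'
python3 -m handwheel '[[0,0,0.006,0],[0,0,0.012,0],[0,0,0.018,0],[0,0,0.024,0],[0,0,0.024,0]]'
python3 -m handwheel '[[0,0,0.006,0],[0,0,0.012,0],[0,0,0.018,0],[0,0,0.018,0]]'
```

```text
time: 8.95
position: [0.5552, 0.4292, -0.0025]
tool_rot: [0.185, 0.983, -0.0, -0.0]
ft_force: [0.1, 0.0, -0.5]
grip_width: 0.0004
grip_force: 0.0
time: 9.37
position: [0.5553, 0.4292, -0.0096]
tool_rot: [0.185, 0.983, -0.0, -0.0]
ft_force: [0.3, 1.2, -0.7]
grip_width: 0.0003
grip_force: 0.0
time: 9.7
position: [0.5553, 0.4292, -0.015]
tool_rot: [0.185, 0.983, -0.0, -0.0]
ft_force: [-0.7, -0.7, -1.1]
grip_width: 0.0004
grip_force: 0.0
```

```bash
python3 -m handwheel '[[0,0,0.005,0],[0,0,0.01,0],[0,0,0.01,0]]'
python3 -m handwheel '[[0,0,0.005,0],[0,0,0.01,0],[0,0,0.01,0]]'
python3 -m handwheel '[[0,0,0.005,0],[0,0,0.01,0],[0,0,0.01,0]]'
```

```text
time: 9.95
position: [0.5554, 0.4293, -0.0178]
tool_rot: [0.185, 0.983, -0.0, -0.0]
ft_force: [0.1, 0.2, 0.2]
grip_width: 0.0004
grip_force: 0.0
time: 10.2
position: [0.5554, 0.4293, -0.0208]
tool_rot: [0.185, 0.983, -0.0, -0.0]
ft_force: [-0.1, 0.9, 0.7]
grip_width: 0.0005
grip_force: 0.0
time: 10.45
position: [0.5554, 0.4293, -0.0238]
tool_rot: [0.185, 0.983, -0.0, -0.0]
ft_force: [-0.3, 0.1, -0.4]
grip_width: 0.0
grip_force: 0.0
```

```bash
python3 -m handwheel '[[0,0,0.005,0],[0,0,0.01,0],[0,0,0.01,0]]'
python3 -m handwheel '[[0,0,0.005,0],[0,0,0.01,0],[0,0,0.01,0]]'
python3 - <<'E'
from h import *
s=cam("scene");p,a=pose();print(p,robot.get_obs()["ft_force"])
f=cv2.resize(s["frame"][220:340,430:550,::-1],None,fx=5,fy=5,interpolation=cv2.INTER_CUBIC)
for z,col in((-.008,(0,0,255)),(.02,(0,255,0))):
    r,c=proj(s,p+[0,0,z]);cv2.drawMarker(f,(int((c-430+.5)*5),int((r-220+.5)*5)),col,0,10,1)
cv2.imwrite("pics/m3.png",f)
E
```

```text
time: 10.7
position: [0.5558, 0.4295, -0.0256]
tool_rot: [0.185, 0.983, 0.0, 0.0]
ft_force: [-0.7, -1.3, 4.2]
grip_width: 0.0005
grip_force: 2.1
time: 10.95
position: [0.5558, 0.4295, -0.0257]
tool_rot: [0.185, 0.983, -0.0, 0.0]
ft_force: [-4.3, -3.2, 16.6]
grip_width: 0.0007
grip_force: 8.7
[ 0.55579217  0.42953259 -0.02567375] [-3.98101341 -2.91373913 16.85155412]
```

View pics/m3.png

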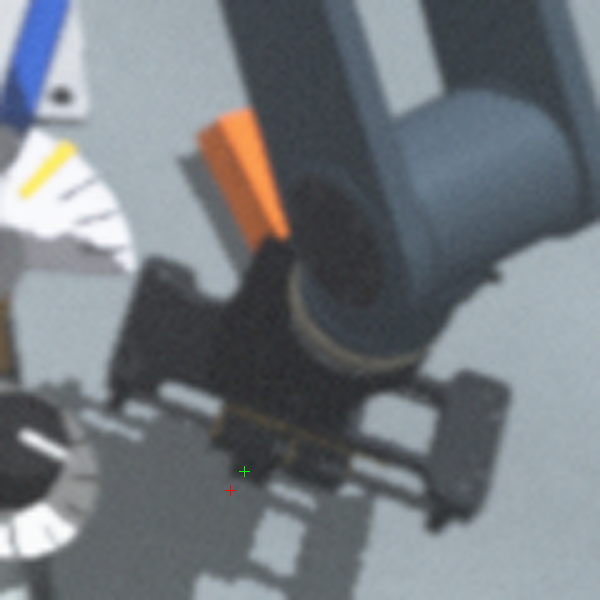

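The fingertips touch the bench at a reported z of -0.025, not +0.008. The true tips are therefore 33 mm higher than stated, which is why the fingers closed above the bar. I'll correct for this: z_rep = tip z − 0.025.

```bash
python3 -m handwheel '[[0,0,-0.13,0],[0,0,-0.26,0],[0,0,-0.4,0],[0,0,-0.54,0],[0,0,-0.58,0],[0,0,-0.58,0]]' 60 15
python3 - <<'E'
from h import *
print(seq([(.3795,.3025,.14,158.5),(.3795,.3025,.08,158.5)]))
E
```

```text
time: 11.5
position: [0.5589, 0.4313, 0.1506]
tool_rot: [0.185, 0.983, 0.004, 0.004]
ft_force: [-0.4, 0.8, 0.9]
grip_width: 0.0328
grip_force: 0.0
[[0.401, -0.617, 0.035, 0.001], [0.401, -0.617, 0.235, 0.001]]
```

```bash
python3 -m handwheel '[[0.4,-0.617,0.035,0],[0.4,-0.617,0.035,0],[0.4,-0.617,0.035,0],[0.4,-0.617,0.035,0],[0.4,-0.617,0.035,0],[0.4,-0.617,0.035,0],[0.4,-0.617,0.1,0],[0.4,-0.617,0.16,0],[0.4,-0.617,0.2,0],[0.4,-0.617,0.23,0],[0.4,-0.617,0.23,0]]'
python3 -m handwheel '[[0,0,0,0],[0,0,0,0],[0,0,0,0],[0,0,0,0],[0,0,0,0],[0,0,0,0],[0,0,0,0]]' 0 20
python3 - <<'E'
from h import *
A=np.array([.489,.259]);p,a=pose();r=p[:2]-A;R=np.hypot(*r);h0=np.degrees(np.arctan2(r[1],r[0]));print(p,R,h0,np.degrees(a))
T=[]
for k in range(1,15):
    h=np.radians(h0-5*k);T.append((A[0]+R*np.cos(h),A[1]+R*np.sin(h),p[2],np.degrees(a)-5*k))
print(seq(T))
E
```

```text
time: 12.42
position: [0.3743, 0.2994, 0.0729]
tool_rot: [0.185, 0.983, -0.002, -0.003]
ft_force: [-0.3, -0.2, -1.4]
grip_width: 0.0525
grip_force: 0.0
time: 13.0
position: [0.3769, 0.3008, 0.076]
tool_rot: [0.184, 0.983, 0.0, 0.001]
ft_force: [-1.3, 0.4, 1.7]
grip_width: 0.0221
grip_force: 19.9
[0.37694584 0.30078144 0.07602705] 0.11959023573392435 159.55111201478604 158.762845794936
[[-0.001, 0.035, -0.0, 0.014], [-0.005, 0.069, -0.0, 0.028], [-0.012, 0.103, -0.0, 0.042], [-0.022, 0.137, -0.0, 0.056], [-0.035, 0.169, -0.0, 0.069], [-0.051, 0.2, -0.0, 0.083], [-0.069, 0.23, -0.0, 0.097], [-0.09, 0.257, -0.0, 0.111], [-0.113, 0.283, -0.0, 0.125], [-0.138, 0.307, -0.0, 0.139], [-0.165, 0.329, -0.0, 0.153], [-0.195, 0.348, -0.0, 0.167], [-0.225, 0.364, -0.0, 0.181], [-0.257, 0.378, -0.0, 0.194]]
```

```bash
python3 -m handwheel '[[-0.001,0.035,0,0.014],[-0.005,0.069,0,0.028],[-0.012,0.103,0,0.042],[-0.022,0.137,0,0.056],[-0.035,0.169,0,0.069],[-0.051,0.2,0,0.083],[-0.069,0.23,0,0.097],[-0.09,0.257,0,0.111],[-0.113,0.283,0,0.125],[-0.138,0.307,0,0.139],[-0.165,0.329,0,0.153],[-0.195,0.348,0,0.167],[-0.195,0.348,0,0.167],[-0.195,0.348,0,0.167]]'
python3 - <<'E'
from h import *
A=np.array([.489,.259]);p,a=pose();r=p[:2]-A;R=np.hypot(*r);h0=np.degrees(np.arctan2(r[1],r[0]));print(p,R,h0,np.degrees(a))
T=[]
for k in (2,4,6,7,8,9,10):
    h=np.radians(h0-k);T.append((A[0]+R*np.cos(h),A[1]+R*np.sin(h),p[2],np.degrees(a)-k))
print(seq(T))
E
```

```text
time: 14.17
position: [0.4705, 0.3789, 0.0761]
tool_rot: [0.652, 0.758, 0.003, -0.0]
ft_force: [0.6, 6.9, 0.2]
grip_width: 0.0218
grip_force: 20.0
[0.47053564 0.37888705 0.07608533] 0.12130060488167486 98.75559106370468 98.5691941849173
[[-0.0, 0.014, -0.0, 0.006], [-0.001, 0.028, -0.0, 0.011], [-0.002, 0.042, -0.0, 0.017], [-0.003, 0.049, -0.0, 0.019], [-0.004, 0.056, -0.0, 0.022], [-0.005, 0.063, -0.0, 0.025], [-0.006, 0.07, -0.0, 0.028]]
```

```bash
python3 -m handwheel '[[0,0.014,0,0.006],[-0.001,0.028,0,0.011],[-0.001,0.028,0,0.011]]'
python3 -m handwheel '[[0,0.007,0,0.003],[0,0.014,0,0.006],[0,0.014,0,0.006]]'
python3 -m handwheel '[[0,0.007,0,0.003],[0,0.014,0,0.006],[0,0.014,0,0.006]]'
```

```text
time: 14.42
position: [0.4782, 0.3798, 0.0761]
tool_rot: [0.678, 0.735, 0.002, -0.001]
ft_force: [0.7, 6.1, 0.6]
grip_width: 0.0219
grip_force: 20.0
time: 14.67
position: [0.4815, 0.38, 0.0761]
tool_rot: [0.691, 0.723, 0.002, -0.001]
ft_force: [-1.6, 6.6, 1.1]
grip_width: 0.0215
grip_force: 20.0
time: 14.92
position: [0.4812, 0.3795, 0.0759]
tool_rot: [0.705, 0.71, -0.002, -0.003]
ft_force: [-8.6, 6.5, 6.3]
grip_width: 0.0219
grip_force: 20.3
```

The lever has reached its stop at a heading of 93.6°. I'll release it, lift, and measure the lever angle and the connectors numerically.

```bash
python3 -m handwheel '[[0,-0.01,0,0],[0,-0.01,0,0],[0,-0.01,0,0],[0,-0.01,0,0],[0,-0.01,0,0],[0,-0.01,-0.12,0],[0,-0.01,-0.25,0],[0,-0.01,-0.38,0],[0,-0.01,-0.4,0]]' 60 20
cat >> h.py <<'E'
def lever(c):
    h=cv2.cvtColor(c["frame"],cv2.COLOR_RGB2HSV);r,cc=(int(v) for v in proj(c,(.45,.33,.12)))
    m=np.zeros(h.shape[:2],bool);m[r-70:r+70,cc-60:cc+60]=1
    m&=(h[...,0]>105)&(h[...,0]<125)&(h[...,1]>170)&(h[...,2]>70)
    pts=np.argwhere(m)
    if len(pts)<20:return None
    w=np.array([unproj(c,*p,.131)[:2] for p in pts]);mu=w.mean(0);u=np.linalg.svd(w-mu)[2][0]
    if u@(mu-[.489,.259])<0:u=-u
    return len(pts),mu.round(4),round(float(np.degrees(np.arctan2(u[1],u[0]))),1),round(float(np.degrees(np.arctan2(mu[1]-.259,mu[0]-.489))),1)
def hexes(c):
    """zinc blobs on plank: centre (z=.074), heading, length/width mm; yellow pixel count and mean world offset"""
    f=c["frame"];h=cv2.cvtColor(f,cv2.COLOR_RGB2HSV)
    ii,jj=np.mgrid[0:480,0:640];
    poly=np.array([proj(c,p)[::-1] for p in((.37,.125,.04),(.67,.128,.04),(.66,-.40,.04),(.36,-.40,.04))],np.int32)
    M=np.zeros((480,640),np.uint8);cv2.fillPoly(M,[poly],1)
    yel=(M>0)&(h[...,0]>=20)&(h[...,0]<=32)&(h[...,1]>150)&(h[...,2]>90)
    top=(M>0)&(h[...,1]<60)&(h[...,2]>185)
    out=[]
    z=((M>0)&(h[...,1]<70)&(h[...,2]>90)|yel).astype(np.uint8)
    n,l,st,ce=cv2.connectedComponentsWithStats(z)
    for k in range(1,n):
        if st[k,4]<100: continue
        w=np.array([unproj(c,*p,.065)[:2] for p in np.argwhere(l==k)]);mu=w.mean(0);s,u=np.linalg.svd(w-mu,full_matrices=False)[1:]
        u=u[0]*np.sign(u[0][1]);ext=np.ptp(w@np.array([u,[u[1],-u[0]]]).T,axis=0)*1e3
        t=np.argwhere((l==k)&top);y=np.argwhere((l==k)&yel)
        un=lambda q,zz:np.mean([unproj(c,*p,zz)[:2] for p in q],axis=0).round(4) if len(q)>5 else None
        out.append((mu.round(3),round(float(np.degrees(np.arctan2(u[1],u[0]))),1),ext.round(),"top",len(t),un(t,.074),"yel",len(y),un(y,.074)))
    return out
E
python3 - <<'E'
from h import *
for n in("scene","top"):
    c=cam(n);print(n,lever(c));[print(*x) for x in hexes(c)]
E
```

```text
time: 15.67
position: [0.4872, 0.38, 0.2028]
tool_rot: [0.705, 0.709, 0.007, 0.002]
ft_force: [0.5, 0.6, 0.8]
grip_width: 0.0522
grip_force: 0.0
scene None
[0.546 0.091] 4.7 [291. 114.] top 284 [0.5703 0.0892] yel 0 None
[ 0.504 -0.191] 94.5 [96. 45.] top 195 [ 0.5026 -0.1895] yel 37 [ 0.5248 -0.2054]
[ 0.533 -0.065] 87.8 [95. 45.] top 212 [ 0.5283 -0.0645] yel 0 None
top (133, array([0.4823, 0.3621]), 92.2, 93.7)
[0.533 0.097] 178.9 [298. 110.] top 331 [0.5395 0.0912] yel 0 None
[ 0.529 -0.064] 88.9 [93. 42.] top 208 [ 0.5302 -0.0652] yel 0 None
[ 0.503 -0.189] 94.0 [94. 42.] top 203 [ 0.5045 -0.1895] yel 41 [ 0.5205 -0.1869]
```

```bash
sed -i 's/(.37,.125,.04),(.67,.128,.04)/(.37,.108,.074),(.67,.110,.074)/' h.py; cat >> h.py <<'E'
def start(cx,cy,hexdeg,sign,off=.038):
    """poses to push; sign=-1 push to -x from +x side"""
    H=hexdeg-90;e=np.array([np.cos(np.radians(H)),np.sin(np.radians(H))]);P=np.array([cx,cy])-sign*off*e
    return P[0],P[1],H
E
python3 - <<'E'
from h import *
x,y,H=start(.5035,-.1895,94.3,-1)
st=None
for c in [(.52,.1,.17,40),(x,y,.12,H),(x,y,.019,H)]:
    print(c,seq([c],st)); st=(np.array(c[:3]),np.radians(c[3]))
for n in("scene","top"):
    c=cam(n);[print(*x) for x in hexes(c)]
E
```

```text
(0.52, 0.1, 0.17, 40) [[-0.929, 0.113, 0.095, 0.14]]
(np.float64(0.5413930350739543), np.float64(-0.18665080838059955), 0.12, 4.299999999999997) [[-0.56, 0.778, 0.167, 0.099]]
(np.float64(0.5413930350739543), np.float64(-0.18665080838059955), 0.019, 4.299999999999997) [[0.0, 0.0, 0.337, 0.0]]
[0.366 0.005] 90.8 [210.  11.] top 0 None yel 0 None
[ 0.505 -0.189] 91.6 [98. 44.] top 196 [ 0.5026 -0.1897] yel 75 [ 0.5237 -0.1852]
[ 0.533 -0.065] 87.9 [95. 45.] top 211 [ 0.5281 -0.0648] yel 0 None
[0.537 0.064] 94.6 [89. 46.] top 128 [0.5338 0.0527] yel 0 None
[0.533 0.066] 93.7 [90. 42.] top 140 [0.5364 0.0529] yel 0 None
[ 0.529 -0.064] 88.0 [93. 42.] top 208 [ 0.5303 -0.0648] yel 0 None
[ 0.503 -0.189] 94.0 [94. 42.] top 204 [ 0.5046 -0.1894] yel 41 [ 0.5205 -0.1869]
```

```bash
python3 -m handwheel '[[-0.93,0.11,0.095,0.14],[-0.93,0.11,0.095,0.14],[-0.93,0.11,0.095,0.14],[-0.93,0.11,0.095,0.14],[-0.93,0.11,0.095,0.14],[-0.93,0.11,0.095,0.14],[-0.93,0.11,0.095,0.14],[-0.93,0.11,0.095,0.14],[-0.93,0.11,0.095,0.14]]'
python3 -m handwheel '[[-0.56,0.78,0.17,0.1],[-0.56,0.78,0.17,0.1],[-0.56,0.78,0.17,0.1],[-0.56,0.78,0.17,0.1],[-0.56,0.78,0.17,0.1],[-0.56,0.78,0.17,0.1],[-0.56,0.78,0.17,0.1],[-0.56,0.78,0.17,0.1],[-0.56,0.78,0.17,0.1],[-0.56,0.78,0.17,0.1]]'
python3 - <<'E'
from h import *
x,y,H=start(.5035,-.1895,93,-1);print(pose(),seq([(x,y,.12,H),(x,y,.019,H)]))
E
```

```text
time: 16.62
position: [0.5158, 0.0974, 0.1648]
tool_rot: [0.941, 0.34, -0.002, -0.001]
ft_force: [-1.2, 0.2, -1.1]
grip_width: 0.0522
grip_force: 0.0
time: 17.45
position: [0.5377, -0.1862, 0.1149]
tool_rot: [0.999, 0.035, -0.001, -0.001]
ft_force: [-0.6, 0.5, -0.1]
grip_width: 0.0522
grip_force: 0.0
(array([ 0.53767996, -0.18617418,  0.11485232]), np.float64(0.0695773026293219)) [[0.012, 0.005, -0.017, 0.003], [0.012, 0.005, 0.32, 0.003]]
```

```bash
python3 -m handwheel '[[0.01,0.005,0.1,0.003],[0.01,0.005,0.2,0.003],[0.01,0.005,0.28,0.003],[0.01,0.005,0.31,0.003],[0.01,0.005,0.32,0.003],[0.01,0.005,0.32,0.003],[0.01,0.005,0.32,0.003]]'
python3 -m handwheel '[[-0.02,0,0,0],[-0.027,0,0,0],[-0.032,0,-0.008,0],[-0.037,0,-0.015,0],[-0.043,0,-0.023,0],[-0.05,0,-0.03,0],[-0.057,0,-0.037,0],[-0.063,0,-0.043,0],[-0.07,0,-0.049,0],[-0.077,0,-0.054,0],[-0.083,0,-0.058,0],[-0.087,0,-0.061,0],[-0.087,0,-0.061,0]]'
python3 - <<'E'
from h import *
print(pose())
for n in("scene","top"):
    c=cam(n);[print(*x) for x in hexes(c)]
E
```

```text
time: 18.03
position: [0.5425, -0.1889, 0.0211]
tool_rot: [1.0, 0.025, 0.001, 0.0]
ft_force: [0.6, -0.0, -0.3]
grip_width: 0.0523
grip_force: 0.0
time: 19.12
position: [0.5149, -0.1905, 0.0383]
tool_rot: [1.0, 0.025, -0.0, -0.0]
ft_force: [-0.4, 1.1, -0.4]
grip_width: 0.0523
grip_force: 0.0
(array([ 0.51486582, -0.19051684,  0.03831762]), np.float64(0.0492374923434679))
[0.367 0.044] 89.0 [153.  11.] top 7 [0.3692 0.08  ] yel 0 None
[ 0.533 -0.066] 87.1 [96. 45.] top 231 [ 0.5281 -0.0642] yel 0 None
[0.538 0.065] 92.7 [90. 44.] top 254 [0.5331 0.0665] yel 0 None
```

```bash
python3 -m handwheel '[[0.03,0,-0.1,0],[0.06,0,-0.2,0],[0.06,0.1,-0.35,0],[0.06,0.5,-0.5,0],[0.06,0.5,-0.5,0],[0.06,0.5,-0.5,0],[0.06,0.5,-0.5,0]]'
python3 - <<'E'
from h import *
print(pose())
for n in("scene","top"):
    c=cam(n);[print(*x) for x in hexes(c)]
E
```

```text
time: 19.8
position: [0.5427, -0.3468, 0.1917]
tool_rot: [1.0, 0.023, 0.003, 0.004]
ft_force: [0.0, -0.1, 0.7]
grip_width: 0.0522
grip_force: 0.0
(array([ 0.54274895, -0.34678967,  0.1917421 ]), np.float64(0.04624636794476146))
[0.367 0.039] 89.2 [162.  11.] top 14 [0.369  0.0848] yel 0 None
[ 0.491 -0.188] 93.3 [97. 43.] top 11 [ 0.4831 -0.151 ] yel 0 None
[ 0.533 -0.065] 87.7 [95. 45.] top 242 [ 0.5278 -0.0646] yel 0 None
[0.538 0.065] 92.3 [90. 47.] top 257 [0.5331 0.0664] yel 0 None
[0.534 0.068] 91.1 [90. 44.] top 183 [0.5353 0.0689] yel 0 None
```

```bash
python3 - <<'E'
from h import *
for n in("scene","top"):
    c=cam(n);h=cv2.cvtColor(c["frame"],cv2.COLOR_RGB2HSV)
    r,q=(int(v) for v in proj(c,(.485,-.189,.07)));
    print(n,r,q)
    for i in range(r-8,r+11): print(i,h[i,q-12].tolist(),h[i,q-6].tolist(),h[i,q].tolist(),h[i,q+8].tolist())
E
```

```text
scene 269 253
261 [15, 104, 98] [15, 104, 98] [16, 99, 98] [15, 108, 97]
262 [16, 108, 97] [16, 113, 95] [15, 97, 97] [15, 106, 96]
263 [18, 95, 99] [18, 98, 104] [18, 92, 103] [18, 93, 104]
264 [21, 86, 122] [22, 97, 124] [23, 83, 117] [23, 94, 122]
265 [23, 120, 145] [23, 140, 149] [22, 111, 117] [23, 133, 149]
266 [23, 147, 153] [23, 165, 162] [22, 113, 88] [23, 168, 158]
267 [23, 158, 155] [23, 172, 163] [19, 84, 67] [23, 169, 163]
268 [23, 159, 154] [23, 171, 163] [20, 92, 72] [23, 173, 162]
269 [24, 149, 152] [23, 162, 157] [23, 104, 101] [23, 148, 160]
270 [24, 116, 132] [24, 120, 138] [25, 73, 115] [23, 90, 142]
271 [29, 49, 110] [24, 50, 108] [28, 33, 108] [32, 31, 124]
272 [42, 13, 97] [30, 8, 98] [30, 10, 100] [54, 11, 121]
273 [70, 8, 98] [60, 5, 99] [30, 3, 99] [78, 10, 122]
274 [40, 8, 98] [50, 8, 97] [45, 5, 96] [75, 8, 123]
275 [60, 5, 95] [50, 8, 95] [45, 10, 100] [78, 10, 126]
276 [12, 13, 96] [40, 16, 94] [30, 5, 95] [55, 13, 122]
277 [17, 49, 94] [18, 44, 98] [20, 40, 95] [21, 32, 113]
278 [16, 93, 99] [15, 95, 97] [16, 85, 96] [17, 74, 103]
279 [15, 116, 97] [14,
[... 492 characters left out ...]
6, 70] [24, 174, 117] [24, 191, 132]
235 [106, 85, 87] [104, 88, 67] [24, 164, 73] [25, 255, 141]
236 [107, 93, 85] [102, 78, 75] [100, 39, 39] [25, 255, 143]
237 [105, 75, 88] [103, 99, 72] [111, 97, 50] [25, 255, 145]
238 [107, 83, 92] [107, 84, 76] [106, 61, 54] [25, 255, 142]
239 [106, 85, 93] [107, 81, 82] [95, 28, 54] [24, 195, 131]
240 [106, 90, 93] [106, 81, 79] [108, 39, 65] [25, 52, 93]
241 [105, 91, 95] [107, 81, 85] [104, 54, 71] [101, 29, 70]
242 [105, 82, 96] [106, 87, 88] [106, 41, 69] [98, 60, 51]
243 [106, 83, 98] [106, 79, 87] [105, 57, 54] [104, 85, 45]
244 [106, 88, 104] [107, 83, 89] [106, 70, 55] [113, 96, 45]
245 [107, 81, 104] [104, 82, 87] [107, 80, 64] [106, 64, 44]
```

Hex1 now has yellow with the hole on top (scene rows 264-270, grey flat below). Next is hex2.

```bash
sed -i 's/(h\[...,1\]>150)&(h\[...,2\]>90)/(h[...,1]>100)\&(h[...,2]>60)/' h.py; python3 - <<'E'
from h import *
x,y,H=start(.529,-.0645,88,-1,.039)
print(x,y,H,seq([(x,y,.12,H),(x,y,.02,H)]))
E
```

```text
0.5679762422537448 -0.06586108037139754 -2 [[0.138, -0.902, 0.224, 0.013], [0.138, -0.902, 0.557, 0.013]]
```

```bash
python3 -m handwheel '[[0.138,-0.9,0,0.013],[0.138,-0.9,0,0.013],[0.138,-0.9,0,0.013],[0.138,-0.9,0.1,0.013],[0.138,-0.9,0.22,0.013],[0.138,-0.9,0.22,0.013],[0.138,-0.9,0.22,0.013],[0.138,-0.9,0.22,0.013],[0.138,-0.9,0.22,0.013],[0.138,-0.9,0.22,0.013],[0.138,-0.9,0.22,0.013]]'
python3 - <<'E'
from h import *
x,y,H=start(.529,-.0645,88,-1,.039)
print(seq([(x,y,.12,H),(x,y,.02,H)]))
c=cam("scene");[print(*x) for x in hexes(c)]
E
```

```text
time: 20.92
position: [0.569, -0.0681, 0.1226]
tool_rot: [1.0, -0.016, 0.0, 0.0]
ft_force: [0.2, 0.2, 1.0]
grip_width: 0.0524
grip_force: 0.0
[[-0.003, -0.007, 0.009, 0.0], [-0.003, -0.007, 0.342, 0.0]]
[0.367 0.058] 88.0 [131.  11.] top 0 None yel 0 None
[ 0.482 -0.221] 102.0 [37. 40.] top 0 None yel 59 [ 0.481  -0.2123]
[ 0.538 -0.06 ] 79.1 [86. 42.] top 31 [ 0.5329 -0.0617] yel 0 None
[0.538 0.065] 91.9 [90. 47.] top 192 [0.5331 0.0667] yel 0 None
```

Now lower, roll, then retreat to the -y side to look.

```bash
python3 -m handwheel '[[0,-0.005,0.1,0],[0,-0.005,0.2,0],[0,-0.005,0.3,0],[0,-0.005,0.33,0],[0,-0.005,0.34,0],[0,-0.005,0.34,0],[0,-0.005,0.34,0]]'
python3 -m handwheel '[[-0.02,0,0,0],[-0.027,0,0,0],[-0.032,0,-0.008,0],[-0.037,0,-0.015,0],[-0.043,0,-0.023,0],[-0.05,0,-0.03,0],[-0.057,0,-0.037,0],[-0.063,0,-0.043,0],[-0.07,0,-0.049,0],[-0.077,0,-0.054,0],[-0.083,0,-0.058,0],[-0.087,0,-0.061,0],[-0.087,0,-0.061,0]]'
python3 -m handwheel '[[0.03,0,-0.1,0],[0.06,0,-0.2,0],[0.06,0.1,-0.35,0],[0.06,0.8,-0.5,0],[0.06,0.8,-0.5,0],[0.06,0.8,-0.5,0],[0.06,0.8,-0.5,0],[0.06,0.8,-0.5,0],[0.06,0.8,-0.5,0],[0.06,0.8,-0.5,0]]'
python3 - <<'E'
from h import *
print(pose())
for n in("scene","top"):
    c=cam(n);[print(*x) for x in hexes(c)]
E
```

```text
time: 21.55
position: [0.5703, -0.0673, 0.0217]
tool_rot: [1.0, -0.017, 0.001, 0.0]
ft_force: [0.4, -0.4, 0.8]
grip_width: 0.0523
grip_force: 0.0
time: 22.63
position: [0.5422, -0.0654, 0.0386]
tool_rot: [1.0, -0.016, -0.0, -0.0]
ft_force: [0.1, -0.5, 0.5]
grip_width: 0.052
grip_force: 0.0
time: 23.47
position: [0.5536, -0.3113, 0.1897]
tool_rot: [1.0, -0.019, 0.002, 0.002]
ft_force: [1.0, 0.8, -0.1]
grip_width: 0.0523
grip_force: 0.0
(array([ 0.5535667 , -0.31131525,  0.18974936]), np.float64(-0.03726010854243642))
[0.367 0.035] 89.3 [176.  11.] top 17 [0.3691 0.0826] yel 0 None
[ 0.487 -0.19 ] 91.4 [97. 45.] top 0 None yel 135 [ 0.4806 -0.1915]
[ 0.511 -0.065] 88.0 [95. 45.] top 235 [ 0.507  -0.0641] yel 143 [ 0.5297 -0.0643]
[0.538 0.065] 92.5 [88. 44.] top 259 [0.5331 0.0661] yel 0 None
[0.535 0.07 ] 94.6 [91. 50.] top 177 [0.5353 0.0714] yel 0 None
```

Hex2 now shows yellow on its +x upper flat, so it needs one more roll the same way.

```bash
python3 -m handwheel '[[-0.01,-0.8,0,0],[-0.01,-0.8,0,0],[-0.01,-0.8,0,0],[-0.01,-0.8,0.1,0],[-0.01,-0.8,0.22,0],[-0.01,-0.8,0.22,0],[-0.01,-0.8,0.22,0],[-0.01,-0.8,0.22,0],[-0.01,-0.8,0.22,0]]'
python3 - <<'E'
from h import *
x,y,H=start(.508,-.0645,88,-1,.041)
print(seq([(x,y,.12,H),(x,y,.021,H)]))
E
```

```text
time: 24.32
position: [0.5575, -0.0646, 0.1224]
tool_rot: [1.0, -0.015, -0.001, 0.0]
ft_force: [1.3, -0.2, 0.9]
grip_width: 0.0524
grip_force: 0.0
[[-0.028, 0.005, 0.008, 0.001], [-0.028, 0.005, 0.338, 0.001]]
```

```bash
python3 -m handwheel '[[-0.02,0.003,0.1,0],[-0.027,0.003,0.2,0],[-0.027,0.003,0.3,0],[-0.027,0.003,0.33,0],[-0.027,0.003,0.34,0],[-0.027,0.003,0.34,0],[-0.027,0.003,0.34,0]]'
python3 -m handwheel '[[-0.02,0,0,0],[-0.027,0,0,0],[-0.032,0,-0.008,0],[-0.037,0,-0.015,0],[-0.043,0,-0.023,0],[-0.05,0,-0.03,0],[-0.057,0,-0.037,0],[-0.063,0,-0.043,0],[-0.07,0,-0.049,0],[-0.077,0,-0.054,0],[-0.083,0,-0.058,0],[-0.087,0,-0.061,0],[-0.087,0,-0.061,0]]'
python3 -m handwheel '[[0.03,0,-0.1,0],[0.06,0,-0.2,0],[0.06,0.1,-0.35,0],[0.06,0.8,-0.5,0],[0.06,0.8,-0.5,0],[0.06,0.8,-0.5,0],[0.06,0.8,-0.5,0],[0.06,0.8,-0.5,0],[0.06,0.8,-0.5,0],[0.06,0.8,-0.5,0],[0.06,0.8,-0.5,0],[0.06,0.8,-0.5,0]]'
python3 - <<'E'
from h import *
print(pose())
for n in("scene","top"):
    c=cam(n);[print(*x) for x in hexes(c)]
E
```

```text
time: 24.9
position: [0.5514, -0.0678, 0.0222]
tool_rot: [1.0, -0.017, 0.002, 0.001]
ft_force: [0.5, -0.9, 0.5]
grip_width: 0.0522
grip_force: 0.0
time: 25.98
position: [0.5228, -0.0656, 0.0389]
tool_rot: [1.0, -0.016, -0.001, -0.0]
ft_force: [0.8, 0.3, 0.8]
grip_width: 0.0521
grip_force: 0.0
time: 26.98
position: [0.5331, -0.3044, 0.188]
tool_rot: [1.0, -0.016, -0.001, -0.001]
ft_force: [0.1, 0.3, -0.5]
grip_width: 0.052
grip_force: 0.0
(array([ 0.53305533, -0.30438882,  0.18798051]), np.float64(-0.03183302529972974))
[0.367 0.03 ] 89.5 [190.  11.] top 13 [0.369  0.0852] yel 0 None
[ 0.487 -0.19 ] 91.0 [96. 45.] top 1 None yel 139 [ 0.4807 -0.1911]
[ 0.493 -0.064] 87.7 [95. 45.] top 45 [ 0.4862 -0.0663] yel 147 [ 0.4862 -0.0636]
[0.538 0.065] 92.7 [88. 44.] top 258 [0.533  0.0663] yel 0 None
[0.534 0.069] 92.3 [89. 47.] top 183 [0.5352 0.0701] yel 0 None
[ 0.481 -0.167] 95.9 [55. 39.] top 0 None yel 75 [ 0.4829 -0.1737]
```

Hex2 is done. Hex3 next.

```bash
python3 -m handwheel '[[0.1,-0.9,0,-0.01],[0.1,-0.9,0,-0.01],[0.1,-0.9,0,-0.01],[0.1,-0.9,0,-0.01],[0.1,-0.9,0,-0.01],[0.1,-0.9,0,-0.01],[0.1,-0.9,0,-0.01],[0.1,-0.9,0,-0.01]]'
python3 -m handwheel '[[0.05,-0.33,0.1,0],[0.05,-0.33,0.22,0],[0.05,-0.33,0.22,0],[0.05,-0.33,0.22,0],[0.05,-0.33,0.22,0],[0.05,-0.33,0.22,0]]'
python3 - <<'E'
from h import *
x,y,H=start(.534,.0665,92.3,-1,.041)
print(pose(),seq([(x,y,.12,H),(x,y,.021,H)]))
E
```

```text
time: 27.75
position: [0.5715, -0.0306, 0.1887]
tool_rot: [1.0, 0.019, -0.001, -0.001]
ft_force: [-0.1, 0.2, 0.6]
grip_width: 0.0523
grip_force: 0.0
time: 28.25
position: [0.5846, 0.0619, 0.123]
tool_rot: [1.0, 0.016, -0.0, 0.0]
ft_force: [-0.3, 0.2, -0.1]
grip_width: 0.0524
grip_force: 0.0
(array([0.58458372, 0.06191199, 0.12302766]), np.float64(0.03167582071402753)) [[-0.031, -0.022, 0.01, -0.001], [-0.031, -0.022, 0.34, -0.001]]
```

```bash
python3 -m handwheel '[[-0.02,-0.02,0.1,-0.001],[-0.03,-0.02,0.2,-0.001],[-0.03,-0.02,0.3,-0.001],[-0.03,-0.02,0.33,-0.001],[-0.03,-0.02,0.34,-0.001],[-0.03,-0.02,0.34,-0.001],[-0.03,-0.02,0.34,-0.001]]'
python3 -m handwheel '[[-0.02,0,0,0],[-0.027,0,0,0],[-0.032,0,-0.008,0],[-0.037,0,-0.015,0],[-0.043,0,-0.023,0],[-0.05,0,-0.03,0],[-0.057,0,-0.037,0],[-0.063,0,-0.043,0],[-0.07,0,-0.049,0],[-0.077,0,-0.054,0],[-0.083,0,-0.058,0],[-0.087,0,-0.061,0],[-0.087,0,-0.061,0]]'
python3 -m handwheel '[[0.03,0,-0.1,0],[0.06,0,-0.2,0],[0.06,0.1,-0.35,0],[0.06,0.8,-0.5,0],[0.06,0.8,-0.5,0],[0.06,0.8,-0.5,0],[0.06,0.8,-0.5,0],[0.06,0.8,-0.5,0],[0.06,0.8,-0.5,0],[0.06,0.8,-0.5,0],[0.06,0.8,-0.5,0],[0.06,0.8,-0.5,0]]'
python3 - <<'E'
from h import *
print(pose())
for n in("scene","top"):
    c=cam(n);[print(*x) for x in hexes(c)]
E
```

```text
time: 28.83
position: [0.5772, 0.067, 0.0227]
tool_rot: [1.0, 0.018, 0.002, 0.0]
ft_force: [0.3, 0.5, 0.5]
grip_width: 0.0521
grip_force: 0.0
time: 29.92
position: [0.5485, 0.0669, 0.0392]
tool_rot: [1.0, 0.018, -0.001, -0.0]
ft_force: [0.7, -0.0, 0.1]
grip_width: 0.0525
grip_force: 0.0
time: 30.92
position: [0.5752, -0.1707, 0.1884]
tool_rot: [1.0, 0.019, -0.001, -0.001]
ft_force: [0.1, 0.2, -0.3]
grip_width: 0.0521
grip_force: 0.0
(array([ 0.57519864, -0.170733  ,  0.18840296]), np.float64(0.03727995471068827))
[0.367 0.044] 88.9 [153.  11.] top 11 [0.3691 0.0826] yel 0 None
[ 0.493 -0.063] 89.0 [94. 46.] top 21 [ 0.4878 -0.0238] yel 150 [ 0.4861 -0.0641]
[0.518 0.064] 92.0 [88. 45.] top 245 [0.5121 0.066 ] yel 0 None
[0.517 0.058] 79.8 [95. 45.] top 156 [0.5151 0.0568] yel 0 None
```

Hex3 rolled one flat with no yellow visible yet, so I'll continue the same way.

```bash
python3 -m handwheel '[[-0.06,-0.8,0,0],[-0.06,-0.8,0,0],[-0.06,-0.8,0,0],[-0.06,-0.8,0.1,0],[-0.06,-0.8,0.22,0],[-0.06,-0.8,0.22,0],[-0.06,-0.8,0.22,0],[-0.06,-0.8,0.22,0],[-0.06,-0.8,0.22,0],[-0.06,-0.8,0.22,0]]'
python3 - <<'E'
from h import *
x,y,H=start(.513,.0665,92.0,-1,.042)
print(pose(),seq([(x,y,.12,H),(x,y,.021,H)]))
E
```

```text
time: 31.85
position: [0.5506, 0.0662, 0.1241]
tool_rot: [1.0, 0.018, 0.001, 0.0]
ft_force: [0.2, -0.4, -0.0]
grip_width: 0.0522
grip_force: 0.0
(array([0.55058326, 0.06617864, 0.12414018]), np.float64(0.036998654349009535)) [[0.015, -0.005, 0.014, 0.0], [0.015, -0.005, 0.344, 0.0]]
```

```bash
python3 -m handwheel '[[0.015,-0.005,0.1,0],[0.015,-0.005,0.2,0],[0.015,-0.005,0.3,0],[0.015,-0.005,0.33,0],[0.015,-0.005,0.344,0],[0.015,-0.005,0.344,0],[0.015,-0.005,0.344,0]]'
python3 -m handwheel '[[-0.02,0,0,0],[-0.027,0,0,0],[-0.032,0,-0.008,0],[-0.037,0,-0.015,0],[-0.043,0,-0.023,0],[-0.05,0,-0.03,0],[-0.057,0,-0.037,0],[-0.063,0,-0.043,0],[-0.07,0,-0.049,0],[-0.077,0,-0.054,0],[-0.083,0,-0.058,0],[-0.087,0,-0.061,0],[-0.087,0,-0.061,0]]'
python3 -m handwheel '[[0.03,0,-0.1,0],[0.06,0,-0.2,0],[0.06,0.1,-0.35,0],[0.06,0.8,-0.5,0],[0.06,0.8,-0.5,0],[0.06,0.8,-0.5,0],[0.06,0.8,-0.5,0],[0.06,0.8,-0.5,0],[0.06,0.8,-0.5,0],[0.06,0.8,-0.5,0],[0.06,0.8,-0.5,0],[0.06,0.8,-0.5,0]]'
python3 - <<'E'
from h import *
print(pose())
for n in("scene","top"):
    c=cam(n);[print(*x) for x in hexes(c)]
E
```

```text
time: 32.43
position: [0.5553, 0.0677, 0.0215]
tool_rot: [1.0, 0.018, 0.001, 0.0]
ft_force: [0.2, -0.5, 0.2]
grip_width: 0.0525
grip_force: 0.0
time: 33.52
position: [0.527, 0.0676, 0.0384]
tool_rot: [1.0, 0.018, -0.0, -0.0]
ft_force: [-0.4, -0.5, -0.9]
grip_width: 0.0522
grip_force: 0.0
time: 34.52
position: [0.5535, -0.17, 0.1875]
tool_rot: [1.0, 0.019, -0.001, -0.001]
ft_force: [0.4, 0.9, -0.6]
grip_width: 0.0521
grip_force: 0.0
(array([ 0.55348637, -0.17002722,  0.18754244]), np.float64(0.03726291363270618))
[0.367 0.042] 89.1 [159.  11.] top 12 [0.369  0.0833] yel 0 None
[ 0.488 -0.191] 88.3 [94. 42.] top 0 None yel 130 [ 0.4807 -0.1962]
[ 0.493 -0.064] 88.4 [95. 45.] top 22 [ 0.4881 -0.0272] yel 149 [ 0.4862 -0.0638]
[0.497 0.064] 92.5 [87. 42.] top 226 [0.4907 0.066 ] yel 0 None
[0.496 0.058] 80.2 [94. 45.] top 155 [0.4948 0.0559] yel 0 None
[ 0.491 -0.03 ] 157.7 [45. 30.] top 17 [ 0.4907 -0.0244] yel 32 [ 0.4907 -0.0364]
```

```bash
python3 -m handwheel '[[-0.06,-0.8,0,0],[-0.06,-0.8,0,0],[-0.06,-0.8,0,0],[-0.06,-0.8,0.1,0],[-0.06,-0.8,0.22,0],[-0.06,-0.8,0.22,0],[-0.06,-0.8,0.22,0],[-0.06,-0.8,0.22,0],[-0.06,-0.8,0.22,0],[-0.06,-0.8,0.22,0]]'
python3 - <<'E'
from h import *
x,y,H=start(.492,.0665,92.0,-1,.042)
print(pose(),seq([(x,y,.12,H),(x,y,.021,H)]))
E
```

```text
time: 35.45
position: [0.5289, 0.0669, 0.1232]
tool_rot: [1.0, 0.019, 0.001, 0.0]
ft_force: [0.6, -0.2, -0.0]
grip_width: 0.0519
grip_force: 0.0
(array([0.52889144, 0.0669115 , 0.12318768]), np.float64(0.03702951000588301)) [[0.017, -0.003, 0.011, 0.0], [0.017, -0.003, 0.341, 0.0]]
```

```bash
python3 -m handwheel '[[0.016,-0.003,0.1,0],[0.016,-0.003,0.2,0],[0.016,-0.003,0.3,0],[0.016,-0.003,0.33,0],[0.016,-0.003,0.342,0],[0.016,-0.003,0.342,0],[0.016,-0.003,0.342,0]]'
python3 -m handwheel '[[-0.02,0,0,0],[-0.027,0,0,0],[-0.032,0,-0.008,0],[-0.037,0,-0.015,0],[-0.043,0,-0.023,0],[-0.05,0,-0.03,0],[-0.057,0,-0.037,0],[-0.063,0,-0.043,0],[-0.07,0,-0.049,0],[-0.077,0,-0.054,0],[-0.083,0,-0.058,0],[-0.087,0,-0.061,0],[-0.087,0,-0.061,0]]'
python3 -m handwheel '[[0.03,0,-0.1,0],[0.06,0,-0.2,0],[0.06,0.1,-0.35,0],[0.06,0.8,-0.5,0],[0.06,0.8,-0.5,0],[0.06,0.8,-0.5,0],[0.06,0.8,-0.5,0],[0.06,0.8,-0.5,0],[0.06,0.8,-0.5,0],[0.06,0.8,-0.5,0],[0.06,0.8,-0.5,0],[0.06,0.8,-0.5,0]]'
python3 - <<'E'
from h import *
print(pose())
for n in("scene","top"):
    c=cam(n);[print(*x) for x in hexes(c)]
    if n=="scene": crop(c,230,210,100,180,4,"pics/h3.png")
E
```

```text
time: 36.03
position: [0.534, 0.0679, 0.0211]
tool_rot: [1.0, 0.018, 0.001, 0.0]
ft_force: [1.0, -0.9, 0.8]
grip_width: 0.0522
grip_force: 0.0
time: 37.12
position: [0.5057, 0.0677, 0.0381]
tool_rot: [1.0, 0.018, -0.0, -0.0]
ft_force: [0.5, 0.2, 0.0]
grip_width: 0.0522
grip_force: 0.0
time: 38.12
position: [0.5321, -0.1699, 0.1872]
tool_rot: [1.0, 0.019, -0.001, -0.001]
ft_force: [-0.7, -0.5, 0.8]
grip_width: 0.0523
grip_force: 0.0
(array([ 0.53214461, -0.16989872,  0.18723285]), np.float64(0.03723636942963336))
[0.367 0.042] 89.0 [159.  11.] top 13 [0.369  0.0852] yel 0 None
[ 0.486 -0.191] 90.8 [94. 42.] top 0 None yel 140 [ 0.4805 -0.191 ]
[0.474 0.063] 93.5 [89. 44.] top 212 [0.4706 0.0654] yel 119 [0.4931 0.0653]
[ 0.493 -0.064] 87.8 [95. 46.] top 32 [ 0.4883 -0.0507] yel 151 [ 0.4862 -0.0638]
[ 0.49  -0.039] 118.3 [63. 49.] top 21 [ 0.4888 -0.0272] yel 69 [ 0.4912 -0.0466]
[0.474 0.055] 78.9 [95. 46.] top 145 [0.4741 0.0538] yel 45 [0.4891 0.064 ]
```

Hex3 now shows yellow on its +x upper flat at centre x≈0.471, so one more roll will do it.

```bash
python3 -m handwheel '[[-0.06,-0.8,0,0],[-0.06,-0.8,0,0],[-0.06,-0.8,0,0],[-0.06,-0.8,0.1,0],[-0.06,-0.8,0.22,0],[-0.06,-0.8,0.22,0],[-0.06,-0.8,0.22,0],[-0.06,-0.8,0.22,0],[-0.06,-0.8,0.22,0],[-0.06,-0.8,0.22,0]]'
python3 - <<'E'
from h import *
x,y,H=start(.4715,.0665,92.0,-1,.042)
print(pose(),seq([(x,y,.12,H),(x,y,.021,H)]))
E
```

```text
time: 39.05
position: [0.5076, 0.067, 0.1228]
tool_rot: [1.0, 0.019, 0.001, 0.0]
ft_force: [-0.2, -0.2, -0.6]
grip_width: 0.0524
grip_force: 0.0
(array([0.50757786, 0.06704485, 0.12284346]), np.float64(0.03702656251998689)) [[0.02, -0.002, 0.009, 0.0], [0.02, -0.002, 0.339, 0.0]]
```

```bash
python3 -m handwheel '[[0.018,-0.002,0.1,0],[0.018,-0.002,0.2,0],[0.018,-0.002,0.3,0],[0.018,-0.002,0.33,0],[0.018,-0.002,0.34,0],[0.018,-0.002,0.34,0],[0.018,-0.002,0.34,0]]'
python3 -m handwheel '[[-0.02,0,0,0],[-0.027,0,0,0],[-0.032,0,-0.008,0],[-0.037,0,-0.015,0],[-0.043,0,-0.023,0],[-0.05,0,-0.03,0],[-0.057,0,-0.037,0],[-0.063,0,-0.043,0],[-0.07,0,-0.049,0],[-0.077,0,-0.054,0],[-0.083,0,-0.058,0],[-0.087,0,-0.061,0],[-0.087,0,-0.061,0]]'
python3 -m handwheel '[[0.03,0,-0.1,0],[0.06,0,-0.2,0],[0.06,0.1,-0.35,0],[0.2,0.8,-0.5,0],[0.2,0.8,-0.5,0],[0.2,0.8,-0.5,0],[0.2,0.8,-0.5,0],[0.2,0.8,-0.5,0],[0.2,0.8,-0.5,0],[0.2,0.8,-0.5,0],[0.2,0.8,-0.5,0],[0.2,0.8,-0.5,0]]'
python3 - <<'E'
from h import *
print(pose())
for n in("scene","top"):
    c=cam(n);[print(*x) for x in hexes(c)]
    print(lever(c))
    # knob: white line on black top, at z=.160
    r0,c0=proj(c,(.613,.267,.16));print("knob px",r0,c0)
    h=cv2.cvtColor(c["frame"],cv2.COLOR_RGB2GRAY)
    if n=="scene": s=c["frame"][270:340,395:475]
    else: cv2.imwrite("pics/k.png",np.hstack([cv2.resize(s,(400,350),interpolation=cv2.INTER_CUBIC),cv2.resize(c["frame"][150:220,170:250],(400,350),interpolation=cv2.INTER_CUBIC)])[:,:,::-1])
E
```

```text
time: 39.63
position: [0.5133, 0.0677, 0.0214]
tool_rot: [1.0, 0.018, 0.001, 0.0]
ft_force: [-0.6, -0.6, 0.8]
grip_width: 0.0522
grip_force: 0.0
time: 40.72
position: [0.485, 0.0675, 0.0384]
tool_rot: [1.0, 0.018, -0.0, -0.0]
ft_force: [0.5, 0.3, -0.5]
grip_width: 0.052
grip_force: 0.0
time: 41.72
position: [0.5533, -0.169, 0.1875]
tool_rot: [1.0, 0.018, -0.001, -0.001]
ft_force: [-1.1, -0.3, 0.5]
grip_width: 0.0518
grip_force: 0.0
(array([ 0.5532531 , -0.16896621,  0.18754951]), np.float64(0.036822173260407806))
[0.367 0.046] 88.9 [145.  11.] top 9 [0.3691 0.0819] yel 0 None
[0.428 0.02 ] 90.4 [95. 47.] top 36 [0.4221 0.0214] yel 155 [0.4212 0.0216]
[ 0.487 -0.19 ] 88.6 [92. 43.] top 0 None yel 131 [ 0.4806 -0.1965]
[ 0.493 -0.064] 88.0 [95. 45.] top 22 [ 0.4881 -0.0272] yel 151 [ 0.4862 -0.0643]
None
knob px 306.4664239834465 432.0117525247929
[ 0.491 -0.029] 159.6 [44. 29.] top 17 [ 0.491 -0.024] yel 29 [ 0.4906 -0.0363]
(230, array([0.4815, 0.3792]), 93.2, 93.6)
knob px 179.9136643259517 207.99128928903366
```

View pics/k.png

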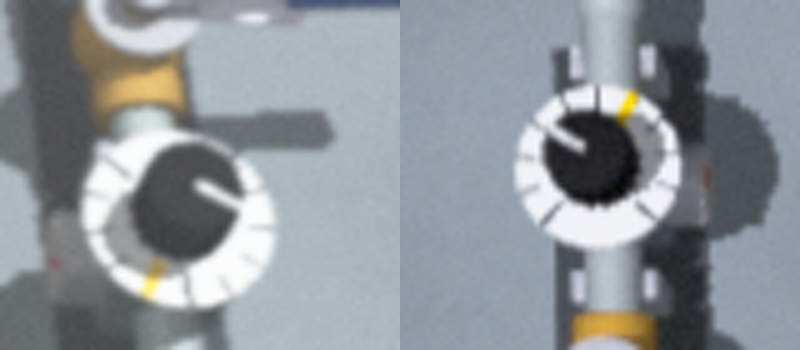

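Hex3 is yellow-up but has been knocked aside to (0.421, 0.022). It is still on the plank with its flat up, so it's fine. The knob's white line reads about 3 bar (k.png, line from (590,158) to (547,127)), and the yellow mark is at (630,100).

```bash
cat >> h.py <<'E'
def knob(c,K=(.6138,.2668)):
    g=cv2.cvtColor(c["frame"],cv2.COLOR_RGB2GRAY);r,q=(int(v) for v in proj(c,(*K,.16)))
    w=[];wt=[]
    for i in range(r-12,r+13):
        for j in range(q-12,q+13):
            p=unproj(c,i,j,.16)[:2]-K
            if np.hypot(*p)<.019 and g[i,j]>75: w.append(p);wt.append(float(g[i,j]-75))
    m=np.average(w,axis=0,weights=wt);u=np.linalg.svd((np.array(w)-m)*np.sqrt(wt)[:,None])[2][0]
    if u@m<0:u=-u
    f=lambda v:round(5+(3.6-np.degrees(np.arctan2(v[1],v[0])))/27,2)
    return len(w),m.round(4),"bar by mean",f(m),"by axis",f(u)
E
python3 - <<'E'
from h import *
print(knob(cam("top")));print(knob(cam("scene")))
st=None
for c in [(.6,.09,.19,40),(.6138,.2668,.19,80),(.6138,.2668,.105,80)]:
    print(seq([c],st)); st=(np.array(c[:3]),np.radians(c[3]))
E
```

```text
(16, array([0.0045, 0.0116]), 'bar by mean', np.float64(2.59), 'by axis', np.float64(2.83))
(171, array([0.0014, 0.0085]), 'bar by mean', np.float64(2.14), 'by axis', np.float64(2.8))
[[0.187, -0.855, -0.007, -0.105]]
[[0.414, -0.422, -0.0, -0.111]]
[[0.0, 0.0, 0.283, 0.0]]
```

```bash
python3 -m handwheel '[[0.187,-0.855,0,-0.105],[0.187,-0.855,0,-0.105],[0.187,-0.855,0,-0.105],[0.187,-0.855,0,-0.105],[0.187,-0.855,0,-0.105],[0.187,-0.855,0,-0.105],[0.187,-0.855,0,-0.105],[0.187,-0.855,0,-0.105],[0.187,-0.855,0,-0.105]]' 88 20
python3 -m handwheel '[[0.414,-0.422,0,-0.111],[0.414,-0.422,0,-0.111],[0.414,-0.422,0,-0.111],[0.414,-0.422,0,-0.111],[0.414,-0.422,0,-0.111],[0.414,-0.422,0,-0.111],[0.414,-0.422,0,-0.111],[0.414,-0.422,0,-0.111],[0.414,-0.422,0,-0.111]]'
python3 - <<'E'
from h import *
print(seq([(.6138,.2668,.19,80),(.6138,.2668,.105,80)]))
E
```

```text
time: 42.67
position: [0.6004, 0.0893, 0.1881]
tool_rot: [0.939, 0.343, -0.001, 0.0]
ft_force: [0.6, 0.0, -0.2]
grip_width: 0.0766
grip_force: 0.0
time: 43.42
position: [0.6153, 0.2632, 0.1883]
tool_rot: [0.768, 0.64, -0.0, 0.0]
ft_force: [0.8, 0.2, 0.5]
grip_width: 0.0765
grip_force: 0.0
[[0.011, -0.007, -0.006, -0.001], [0.011, -0.007, 0.278, -0.001]]
```

```bash
python3 -m handwheel '[[0.008,-0.005,0.08,0],[0.008,-0.005,0.16,0],[0.008,-0.005,0.22,0],[0.008,-0.005,0.26,0],[0.008,-0.005,0.278,0],[0.008,-0.005,0.278,0]]'
python3 -m handwheel '[[0,0,0,0],[0,0,0,0],[0,0,0,0],[0,0,0,0],[0,0,0,0],[0,0,0,0],[0,0,0,0]]' 0 20
```

```text
time: 43.92
position: [0.6135, 0.2666, 0.1037]
tool_rot: [0.767, 0.641, -0.001, -0.001]
ft_force: [-0.2, -0.4, 0.5]
grip_width: 0.0764
grip_force: 0.0
time: 44.5
position: [0.613, 0.268, 0.1056]
tool_rot: [0.767, 0.642, -0.001, -0.001]
ft_force: [-4.2, 1.1, 4.5]
grip_width: 0.0474
grip_force: 20.0
```

```bash
python3 -m handwheel '[[0,0,0,0.015],[0,0,0,0.03],[0,0,0,0.045],[0,0,0,0.06],[0,0,0,0.075],[0,0,0,0.09],[0,0,0,0.105],[0,0,0,0.12],[0,0,0,0.135],[0,0,0,0.15],[0,0,0,0.165],[0,0,0,0.18],[0,0,0,0.195],[0,0,0,0.21],[0,0,0,0.225],[0,0,0,0.239],[0,0,0,0.239],[0,0,0,0.239]]'
python3 -m handwheel '[[0,0,0,0],[0,0,0,0],[0,0,0,0],[0,0,0,0],[0,0,0,0],[0,0,-0.1,0],[0,0,-0.2,0],[0,0.2,-0.3,0],[0,0.5,-0.3,0],[0,0.8,-0.3,0],[0,0.8,-0.3,0],[0,0.8,-0.3,0],[0,0.8,-0.3,0],[0,0.8,-0.3,0],[0,0.8,-0.3,0]]' 88
python3 - <<'E'
from h import *
print(pose())
t=cam("top");print(knob(t));s=cam("scene");print(knob(s))
[print(*x) for x in hexes(s)]
cv2.imwrite("pics/k2.png",np.hstack([cv2.resize(s["frame"][270:340,395:475],(400,350),interpolation=cv2.INTER_CUBIC),cv2.resize(t["frame"][150:220,170:250],(400,350),interpolation=cv2.INTER_CUBIC)])[:,:,::-1])
E
```

```text
time: 46.0
position: [0.6119, 0.2701, 0.1046]
tool_rot: [0.999, -0.054, -0.002, -0.002]
ft_force: [-4.3, 5.3, 0.6]
grip_width: 0.0474
grip_force: 20.0
time: 47.25
position: [0.5885, 0.0265, 0.1953]
tool_rot: [0.998, -0.056, 0.0, 0.0]
ft_force: [0.6, -0.9, 0.6]
grip_width: 0.0765
grip_force: 0.0
(array([0.58850938, 0.02651082, 0.19529986]), np.float64(-0.11241680368121185))
(21, array([0.0107, 0.0016]), 'bar by mean', np.float64(4.82), 'by axis', np.float64(5.68))
(98, array([0.0086, 0.0011]), 'bar by mean', np.float64(4.87), 'by axis', np.float64(5.54))
[ 0.483 -0.195] 95.1 [91. 42.] top 0 None yel 134 [ 0.4806 -0.1911]
```

View pics/k2.png

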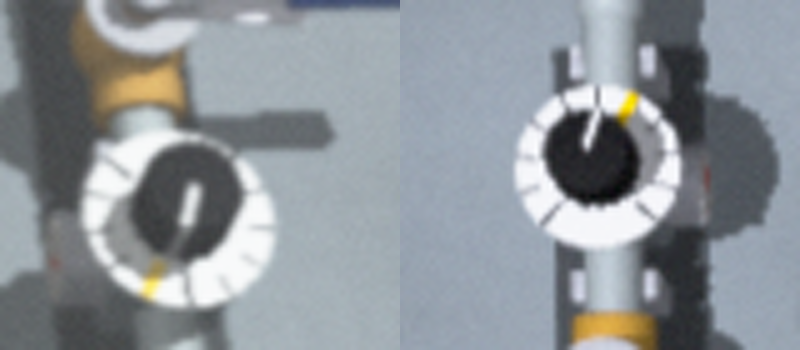

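```bash
cat >> h.py <<'E'
def knob2(c,K=(.6138,.2668)):
    """rectify the region at z=.16 (0.25 mm/px, x up,y left) and fit the line's axis; same for dial at .118"""
    out={}
    for z in(.16,.118):
        xs=np.arange(-.055,.055,.0005);X,Y=np.meshgrid(xs,xs,indexing="ij")
        P=np.array([[proj(c,(K[0]+a,K[1]+b,z)) for b in xs] for a in xs]).astype(np.float32)
        I=cv2.remap(c["frame"],P[...,1],P[...,0],cv2.INTER_CUBIC);out[z]=(I,X,Y)
    I,X,Y=out[.16];g=cv2.cvtColor(I,cv2.COLOR_RGB2GRAY).astype(float)
    dark=((g<70)&(np.hypot(X,Y)<.032)).astype(np.uint8)
    n,l,s,ce=cv2.connectedComponentsWithStats(cv2.morphologyEx(dark,cv2.MORPH_CLOSE,np.ones((9,9))));k=1+np.argmax(s[1:,4])
    cx,cy=X[l==k].mean(),Y[l==k].mean()
    m=(np.hypot(X-cx,Y-cy)<.018);w=np.clip(g-np.median(g[m])-25,0,None)*m
    pts=np.c_[X[w>0],Y[w>0]];ww=w[w>0];mu=np.average(pts,axis=0,weights=ww);C=np.cov(pts.T,aweights=ww);u=np.linalg.eigh(C)[1][:,1]
    if u@(mu-[cx,cy])<0:u=-u
    I,X,Y=out[.118];h=cv2.cvtColor(I,cv2.COLOR_RGB2HSV);R=np.hypot(X,Y)
    ym=(h[...,0]>20)&(h[...,0]<34)&(h[...,1]>110)&(R>.025)&(R<.052);yc=np.array([X[ym].mean(),Y[ym].mean()])
    A=lambda v:round(float(np.degrees(np.arctan2(v[1],v[0]))),1)
    return dict(kc=np.round([cx,cy],4),line=A(u),linemean=A(mu-[cx,cy]),yel=A(yc),yelc=yc.round(4))
E
python3 - <<'E'
from h import *
for n in("top","scene"):
  for _ in range(2): print(n,knob2(cam(n)))
E
```

```text
top {'kc': array([-0.0056, -0.0006]), 'line': -16.0, 'linemean': 14.3, 'yel': -17.2, 'yelc': array([ 0.034 , -0.0105])}
top {'kc': array([-0.0056, -0.0007]), 'line': -16.7, 'linemean': 14.4, 'yel': -17.3, 'yelc': array([ 0.0342, -0.0107])}
scene {'kc': array([ 0.016 , -0.0169]), 'line': -93.3, 'linemean': -135.4, 'yel': -19.0, 'yelc': array([ 0.032, -0.011])}
scene {'kc': array([ 0.0167, -0.0169]), 'line': -90.1, 'linemean': -126.2, 'yel': -19.1, 'yelc': array([ 0.0321, -0.0111])}
```

```bash
python3 - <<'E'
s=open("h.py").read()
s=s.replace("    m=(np.hypot(X-cx,Y-cy)<.018)","    cx,cy=off\n    m=(np.hypot(X-cx,Y-cy)<.0165)").replace("def knob2(c,K=(.6138,.2668))","def knob2(c,off=(0,0),K=(.613,.270))").replace("np.median(g[m])-25","np.median(g[m])-T").replace("off=(0,0),K","off=(0,0),T=40,K")
open("h.py","w").write(s)
E
python3 - <<'E'
from h import *
for n in("top","scene"):
  c=cam(n)
  for off in((0,0),(-.003,-.002),(.003,0)):
    for T in(25,60): print(n,off,T,knob2(c,off,T))
E
```

```text
top (0, 0) 25 {'kc': array([0, 0]), 'line': -14.3, 'linemean': -6.2, 'yel': -21.6, 'yelc': array([ 0.0348, -0.0138])}
top (0, 0) 60 {'kc': array([0, 0]), 'line': -14.7, 'linemean': -6.5, 'yel': -21.6, 'yelc': array([ 0.0348, -0.0138])}
top (-0.003, -0.002) 25 {'kc': array([-0.003, -0.002]), 'line': -15.4, 'linemean': 7.0, 'yel': -21.6, 'yelc': array([ 0.0348, -0.0138])}
top (-0.003, -0.002) 60 {'kc': array([-0.003, -0.002]), 'line': -15.8, 'linemean': 6.6, 'yel': -21.6, 'yelc': array([ 0.0348, -0.0138])}
top (0.003, 0) 25 {'kc': array([0.003, 0.   ]), 'line': -14.3, 'linemean': -10.2, 'yel': -21.6, 'yelc': array([ 0.0348, -0.0138])}
top (0.003, 0) 60 {'kc': array([0.003, 0.   ]), 'line': -14.6, 'linemean': -10.3, 'yel': -21.6, 'yelc': array([ 0.0348, -0.0138])}
scene (0, 0) 25 {'kc': array([0, 0]), 'line': -16.5, 'linemean': -10.7, 'yel': -23.5, 'yelc': array([ 0.0327, -0.0142])}
scene (0, 0) 60 {'kc': array([0, 0]), 'line': -16.2, 'linemean': -11.1, 'yel': -23.5, 'yelc': array([ 0.0327, -0.0142])}
scene (-0.003, -0.002) 25 {'kc': array([-0.003, -0.002]), 'line': -18.7, 'linemean': 4.7, 'yel': -23.5, 'yelc': array([ 0.0327, -0.0142])}
scene (-0.003, -0.002) 60 {'kc': array([-0.003, -0.002]), 'line': -18.0, 'linemean': 3.9, 'yel': -23.5, 'yelc': array([ 0.0327, -0.0142])}
scene (0.003, 0) 25 {'kc': array([0.003, 0.   ]), 'line': -16.2, 'linemean': -16.6, 'yel': -23.5, 'yelc': array([ 0.0327, -0.0142])}
scene (0.003, 0) 60 {'kc': array([0.003, 0.   ]), 'line': -16.0, 'linemean': -16.6, 'yel': -23.5, 'yelc': array([ 0.0327, -0.0142])}
```

The line is at about -15.5° and the yellow mark at about -22.5°, so the knob needs 7° more clockwise.

```bash
python3 - <<'E'
from h import *
print(seq([(.613,.270,.19,-6.4),(.613,.270,.105,-6.4)]))
E

```

```text
[[-0.002, -0.803, 0.016, 0.001], [-0.002, -0.803, 0.299, 0.001]]
```

```bash
python3 -m handwheel '[[0,-0.8,0,0],[0,-0.8,0,0],[0,-0.8,0,0],[0,-0.8,0,0],[0,-0.8,0,0],[0,-0.8,0,0],[0,-0.8,0,0],[0,-0.8,0.1,0],[0,-0.8,0.2,0],[0,-0.8,0.27,0],[0,-0.8,0.297,0],[0,-0.8,0.297,0]]'
python3 -m handwheel '[[0,0,0,0],[0,0,0,0],[0,0,0,0],[0,0,0,0],[0,0,0,0],[0,0,0,0],[0,0,0,0]]' 0 25
python3 -m handwheel '[[0,0,0,0.01],[0,0,0,0.02],[0,0,0,0.02],[0,0,0,0.02],[0,0,0,0.02]]'
python3 -m handwheel '[[0,0,0,0],[0,0,0,0],[0,0,0,0],[0,0,0,0],[0,0,0,0],[0,0,-0.1,0],[0,0,-0.2,0],[0,0.2,-0.3,0],[0,0.5,-0.3,0],[0,0.8,-0.3,0],[0,0.8,-0.3,0],[0,0.8,-0.3,0],[0,0.8,-0.3,0],[0,0.8,-0.3,0],[0,0.8,-0.3,0]]' 88
python3 - <<'E'
from h import *
for n in("top","scene"):
  c=cam(n);print(knob2(c,(0,0),30),knob2(c,(.002,-.001),60));print(lever(c));[print(*x) for x in hexes(c)]
E
```

```text
time: 48.65
position: [0.612, 0.2671, 0.1031]
tool_rot: [0.999, -0.054, -0.003, 0.001]
ft_force: [-0.8, 0.2, -0.2]
grip_width: 0.0765
grip_force: 0.0
time: 49.23
position: [0.6151, 0.2698, 0.1072]
tool_rot: [0.999, -0.054, 0.002, -0.002]
ft_force: [0.5, 4.5, 0.8]
grip_width: 0.0472
grip_force: 25.0
time: 49.65
position: [0.615, 0.2696, 0.1072]
tool_rot: [0.993, -0.116, 0.001, -0.002]
ft_force: [-0.2, 5.7, 3.4]
grip_width: 0.0475
grip_force: 25.0
time: 50.9
position: [0.5582, 0.0319, 0.196]
tool_rot: [0.993, -0.119, -0.0, 0.0]
ft_force: [0.3, 0.3, -0.2]
grip_width: 0.0764
grip_force: 0.0
{'kc': array([0, 0]), 'line': -21.0, 'linemean': -13.4, 'yel': -21.3, 'yelc': array([ 0.0347, -0.0136])} {'kc': array([ 0.002, -0.001]), 'line': -21.5, 'linemean': -11.3, 'yel': -21.3, 'yelc': array([ 0.0347, -0.0136])}
(231, array([0.4815, 0.379 ]), 93.1, 93.6)
[ 0.486 -0.06 ] 85.6 [93. 42.] top 18 [ 0.492  -0.0243] yel 141 [ 0.4895 -0.0633]
[ 0.479 -0.192] 95.3 [95. 41.] top 11 [ 0.489  -0.2297] yel 140 [ 0.4829 -0.1899]
[ 0.42  -0.002] 101.6 [47. 34.] top 0 None yel 69 [0.425  0.0026]
{'kc': array([0, 0]), 'line': -22.5, 'linemean': -19.6, 'yel': -23.4, 'yelc': array([ 0.0327, -0.0142])} {'kc': array([ 0.002, -0.001]), 'line': -22.0, 'linemean': -18.1, 'yel': -23.4, 'yelc': array([ 0.0327, -0.0142])}
None
[ 0.483 -0.196] 96.7 [96. 43.] top 9 [ 0.4876 -0.2298] yel 136 [ 0.4806 -0.191 ]
[ 0.489 -0.059] 80.4 [96. 46.] top 14 [ 0.4896 -0.0241] yel 147 [ 0.4862 -0.0639]
```

The knob sits on the yellow mark to within about 1°. All connectors are yellow-up and the lever is still shut. Now I open the lever to 45°.

```bash
python3 - <<'E'
from h import *
st=None
for c in [(.54,.22,.19,40),(.4815,.3795,.17,93.6)]:
    print(seq([c],st)); st=(np.array(c[:3]),np.radians(c[3]))
E
```

```text
[[-0.204, -0.588, 0.019, -0.148]]
[[0.192, -0.533, 0.067, -0.149]]
```

```bash
python3 -m handwheel '[[-0.2,-0.59,0,-0.148],[-0.2,-0.59,0,-0.148],[-0.2,-0.59,0,-0.148],[-0.2,-0.59,0,-0.148],[-0.2,-0.59,0,-0.148],[-0.2,-0.59,0,-0.148],[-0.2,-0.59,0,-0.148],[-0.2,-0.59,0,-0.148],[-0.2,-0.59,0,-0.148]]' 60 20
python3 -m handwheel '[[0.19,-0.53,0,-0.149],[0.19,-0.53,0,-0.149],[0.19,-0.53,0,-0.149],[0.19,-0.53,0,-0.149],[0.19,-0.53,0,-0.149],[0.19,-0.53,0,-0.149],[0.19,-0.53,0.06,-0.149],[0.19,-0.53,0.06,-0.149],[0.19,-0.53,0.06,-0.149],[0.19,-0.53,0.06,-0.149]]'
python3 - <<'E'
from h import *
print(pose(),seq([(.4815,.3795,.17,93.6),(.4815,.3795,.078,93.6)]))
E
```

```text
time: 51.75
position: [0.5405, 0.2225, 0.1955]
tool_rot: [0.939, 0.343, -0.0, -0.0]
ft_force: [0.4, -0.5, 0.1]
grip_width: 0.0525
grip_force: 0.0
time: 52.58
position: [0.4825, 0.3796, 0.1777]
tool_rot: [0.685, 0.728, -0.0, -0.0]
ft_force: [0.9, -0.9, -0.1]
grip_width: 0.0522
grip_force: 0.0
(array([0.48246543, 0.37962752, 0.17765571]), np.float64(1.631187382544064)) [[-0.0, -0.003, 0.026, -0.0], [-0.0, -0.003, 0.332, -0.0]]
```

```bash
python3 -m handwheel '[[0,-0.003,0.1,0],[0,-0.003,0.2,0],[0,-0.003,0.28,0],[0,-0.003,0.32,0],[0,-0.003,0.332,0],[0,-0.003,0.332,0]]'
python3 -m handwheel '[[0,0,0,0],[0,0,0,0],[0,0,0,0],[0,0,0,0],[0,0,0,0],[0,0,0,0],[0,0,0,0]]' 0 20
python3 - <<'E'
from h import *
A=np.array([.489,.259]);p,a=pose();r=p[:2]-A;R=np.hypot(*r);h0=np.degrees(np.arctan2(r[1],r[0]));print(p,R,h0,np.degrees(a))
print(seq([(A[0]+R*np.cos(np.radians(h0+k)),A[1]+R*np.sin(np.radians(h0+k)),p[2],np.degrees(a)+k) for k in (5,10,15,20,25,30,35,40,43,45)]))
E
```

```text
time: 53.08
position: [0.482, 0.3788, 0.0779]
tool_rot: [0.685, 0.728, -0.0, -0.0]
ft_force: [0.5, 0.3, 0.1]
grip_width: 0.0528
grip_force: 0.0
time: 53.67
position: [0.4814, 0.3788, 0.0788]
tool_rot: [0.685, 0.729, -0.0, -0.0]
ft_force: [-1.9, -0.4, 4.1]
grip_width: 0.0218
grip_force: 20.0
[0.48139293 0.3787716  0.07884961] 0.1200129313742846 93.63415549672177 93.53998299432092
[[-0.002, -0.035, -0.0, -0.014], [-0.006, -0.069, -0.0, -0.028], [-0.014, -0.104, -0.0, -0.042], [-0.024, -0.137, -0.0, -0.056], [-0.038, -0.169, -0.0, -0.069], [-0.054, -0.2, -0.0, -0.083], [-0.073, -0.229, -0.0, -0.097], [-0.094, -0.257, -0.0, -0.111], [-0.108, -0.273, -0.0, -0.119], [-0.118, -0.283, -0.0, -0.125]]
```

```bash
python3 -m handwheel '[[-0.002,-0.035,0,-0.014],[-0.006,-0.069,0,-0.028],[-0.014,-0.104,0,-0.042],[-0.024,-0.137,0,-0.056],[-0.038,-0.169,0,-0.069],[-0.054,-0.2,0,-0.083],[-0.073,-0.229,0,-0.097],[-0.094,-0.257,0,-0.111],[-0.108,-0.273,0,-0.119],[-0.118,-0.283,0,-0.125],[-0.118,-0.283,0,-0.125],[-0.118,-0.283,0,-0.125]]'
python3 - <<'E'
from h import *
A=np.array([.489,.259]);p,a=pose();r=p[:2]-A;print(p,np.hypot(*r),np.degrees(np.arctan2(r[1],r[0])),np.degrees(a))
E
```

```text
time: 54.67
position: [0.4005, 0.3388, 0.0788]
tool_rot: [0.354, 0.935, 0.001, 0.001]
ft_force: [1.3, 2.3, 3.4]
grip_width: 0.0216
grip_force: 20.1
[0.40049765 0.33882511 0.07882619] 0.11918353468868971 137.95097166248578 138.57669860705494
```

```bash
python3 -m handwheel '[[0,-0.003,0,-0.001],[0,-0.003,0,-0.001]]'
python3 -m handwheel '[[0,0,0,0],[0,0,0,0],[0,0,0,0],[0,0,0,0],[0,0,0,0],[0,0,-0.12,0],[0,0,-0.25,0],[0,0,-0.38,0],[-0.3,-0.1,-0.42,0],[-0.6,-0.2,-0.42,0],[-0.8,0.5,-0.42,0],[-0.8,0.5,-0.42,0],[-0.8,0.5,-0.42,0],[-0.8,0.5,-0.42,0],[-0.8,0.5,-0.42,0]]' 60
python3 - <<'E'
from h import *
print(pose())
s=cam("scene");t=cam("top")
for c in(t,s): print(lever(c),knob2(c,(0,0),30));[print(*x) for x in hexes(c)]
for n,l in(("top","tube_cap"),("top","base_plate"),("scene","half_coupler"),("scene","tube_cap"),("scene","base_plate")):print(l,[(round(d["conf"],2),d["point"]) for d in vision.look_for(n,l)][:2])
cv2.imwrite("pics/fin.png",np.hstack([cv2.resize(s["frame"][190:290,390:490],(400,400),interpolation=cv2.INTER_CUBIC),cv2.resize(t["frame"][200:300,150:250],(400,400),interpolation=cv2.INTER_CUBIC)])[:,:,::-1])
E
```

```text
time: 54.83
position: [0.4005, 0.3388, 0.0788]
tool_rot: [0.351, 0.936, 0.002, 0.001]
ft_force: [1.9, 5.1, 2.4]
grip_width: 0.022
grip_force: 20.1
time: 56.08
position: [0.6491, 0.2888, 0.2032]
tool_rot: [0.351, 0.936, -0.0, -0.001]
ft_force: [0.2, -0.0, 1.0]
grip_width: 0.052
grip_force: 0.0
(array([0.6490837 , 0.28875806, 0.20324452]), np.float64(2.4235428579744878))
None {'kc': array([0, 0]), 'line': 3.2, 'linemean': 56.5, 'yel': -21.9, 'yelc': array([ 0.0294, -0.0118])}
[ 0.484 -0.063] 88.6 [93. 35.] top 0 None yel 142 [ 0.4894 -0.0636]
[ 0.481 -0.19 ] 91.9 [96. 41.] top 63 [ 0.4784 -0.1896] yel 143 [ 0.4829 -0.1899]
[0.419 0.021] 90.2 [95. 35.] top 7 [ 0.4169 -0.0175] yel 144 [0.4245 0.0214]
None {'kc': array([0, 0]), 'line': -22.2, 'linemean': -19.4, 'yel': -23.5, 'yelc': array([ 0.032 , -0.0139])}
[0.367 0.02 ] 90.0 [210.  10.] top 0 None yel 0 None
[0.429 0.022] 91.1 [94. 46.] top 0 None yel 138 [0.4218 0.021 ]
[ 0.487 -0.19 ] 92.0 [96. 41.] top 43 [ 0.4802 -0.195 ] yel 143 [ 0.4801 -0.1907]
[ 0.492 -0.064] 87.5 [96. 44.] top 0 None yel 146 [ 0.4862 -0.0634]
tube_cap [(0.63, [267.3, 464.4])]
base_plate [(0.9, [316.9, 209.5]), (0.7, [218.1, 381.9])]
half_coupler [(0.85, [212.0, 230.5])]
tube_cap [(0.87, [239.6, 160.4]), (0.26, [314.4, 422.3])]
base_plate [(0.77, [220.5, 417.0]), (0.17, [314.9, 418.5])]
```

View pics/fin.png

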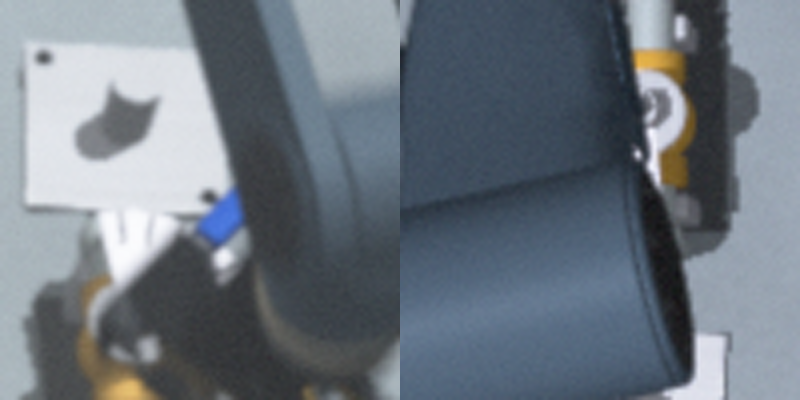

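The arm hides the lever, so I'll move it aside and measure numerically.

```bash
python3 -m handwheel '[[-0.39,-0.9,0,0],[-0.39,-0.9,0,0],[-0.39,-0.9,0,0],[-0.39,-0.9,0,0],[-0.39,-0.9,0,0],[-0.39,-0.9,0,0],[-0.39,-0.9,0,0],[-0.39,-0.9,0,0],[-0.39,-0.9,0,0],[-0.39,-0.9,0,0]]'
python3 - <<'E'
from h import *
print(pose())
s=cam("scene");t=cam("top")
for c in(t,s):
    print(lever(c),knob2(c,(0,0),30))
    h=cv2.cvtColor(c["frame"],cv2.COLOR_RGB2HSV);A=np.array([.489,.259])
    for K,z,tst in(("blue",.131,(h[...,0]>105)&(h[...,0]<125)&(h[...,1]>170)),("yel",None,(h[...,0]>22)&(h[...,0]<34)&(h[...,1]>130)&(h[...,2]>120))):
        z=z or .10
        w=np.array([unproj(c,*p,z)[:2]-A for p in np.argwhere(tst)]);r=np.hypot(*w.T);q=w[(r<.18)&(r>.04)&(w[:,0]<.01)&(w[:,1]>.0)]
        print(K,len(q),q.mean(0).round(4) if len(q) else None,np.degrees(np.arctan2(q[:,1].mean(),q[:,0].mean())).round(1) if len(q) else None)
E
```

```text
time: 57.27
position: [0.5579, 0.0095, 0.2043]
tool_rot: [0.351, 0.936, 0.0, 0.0]
ft_force: [-0.3, 0.8, -0.3]
grip_width: 0.0521
grip_force: 0.0
(array([0.55789111, 0.00946413, 0.20433762]), np.float64(2.423631830497815))
(149, array([0.4118, 0.3283]), 135.9, 138.1) {'kc': array([0, 0]), 'line': -21.1, 'linemean': -13.5, 'yel': -21.3, 'yelc': array([ 0.0347, -0.0135])}
blue 149 [-0.0772  0.0693] 138.1
yel 0 None None
None {'kc': array([0, 0]), 'line': -22.3, 'linemean': -19.6, 'yel': -23.5, 'yelc': array([ 0.0327, -0.0142])}
blue 0 None None
yel 0 None None
```

```bash
python3 -m handwheel '[[-0.3,-0.4,0,0],[-0.3,-0.4,0,0],[-0.3,-0.4,0,0],[-0.3,-0.4,0,0],[-0.3,-0.4,0,0],[-0.3,-0.4,0,0],[-0.3,-0.4,0,0],[-0.3,-0.4,0,0]]'
sed -i 's/(h\[...,1\]>170)&(h\[...,2\]>70)/(h[...,1]>140)\&(h[...,2]>60)/' h.py
python3 - <<'E'
from h import *
s=cam("scene");t=cam("top")
print(robot.get_obs()["position"])
for c in(t,s): print(lever(c));[print(*x) for x in hexes(c)]
E
```

```text
time: 58.03
position: [0.5476, -0.1385, 0.2035]
tool_rot: [0.35, 0.937, 0.0, -0.0]
ft_force: [-0.0, 0.4, 1.1]
grip_width: 0.0524
grip_force: 0.0
[ 0.54762065 -0.13878002  0.20359695]
(256, array([0.3992, 0.3395]), 138.7, 138.1)
[ 0.479 -0.214] 111.6 [57. 36.] top 0 None yel 54 [ 0.4831 -0.2114]
[0.426 0.044] 106.3 [58. 45.] top 24 [0.4218 0.0546] yel 74 [0.4243 0.0388]
(161, array([0.4012, 0.3391]), 138.8, 137.6)
[0.367 0.048] 88.7 [145.  11.] top 1 None yel 0 None
[0.428 0.02 ] 90.4 [95. 47.] top 35 [0.4224 0.0201] yel 156 [0.4213 0.0214]
[ 0.488 -0.199] 79.9 [98. 49.] top 0 None yel 111 [ 0.4811 -0.1989]
[ 0.493 -0.062] 90.4 [94. 48.] top 22 [ 0.4881 -0.0272] yel 155 [ 0.4862 -0.0651]
```

The lever heading is 138.1-138.7°, against 93.1-93.6° when shut, so it is open about 45°. The connectors and knob read right and the robot is clear of everything. Handing in.

```bash
python3 -c "
from rig import job
print(job.hand_in())"
```

```text
the job is handed in; nothing more can be done
None
```

I handed the job in with no verdict returned: the valve was shut first, all three connectors lie yellow flat up on the plank, the regulator is at 6 bar to within about 1°, and the lever is open to about 45°. One connector was knocked about 7 cm aside but stayed flat side up, and I left the tube cap, base plate and half coupler alone.

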